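# Restock the oil-tin dispenser through its sprung loading flap

### The job

Restock the dispenser on the pasta bench: take the oil tin that lies in the cardboard delivery box and load it base first through the sprung flap of the dispenser's empty lane, so that it slides down inside and comes to rest flat on the slope with its base against the stop. Leave the flap shut behind it and the other things on the bench where they are.

Things in the scene. Friction and masses are not known exactly. Their poses are not given: they have to be found in the camera images.
- tin_mid (a point): centre of the loose oil tin, on its axis, 67.5 mm from the base. Plain bright metal, blank paper band, black cap; 0.35 kg, 135 mm long. Body 40 mm thick (its x), 64 mm wide (its y), 88 mm long (its z); z points from base to cap. Then a low shoulder and a round cap 28 mm in diameter, 95 to 135 mm from the base. It stands safely on its base.
- tin: the same tin: origin at the centre of its base, same axes. It starts lying on a broad face (its x vertical) on the floor of the delivery box, cap pointing to the box's robot-side end wall and 20 to 30 mm from it, which hinders a hand from leaning over that wall to the cap; the body is free on both sides.
- tin_base (a point): centre of the tin's base face, same axes as the tin.
- box: open cardboard delivery box, fixed to the bench, 190 x 172 x 60 mm high, walls and floor 4 mm thick; origin under its centre, x along its length (the tin's cap points to -x), z up. Open closing flaps (look only) slope outwards and down from both end walls, 52 mm long. The bench between box and dispenser, 0.55 to 0.65 m straight ahead of the robot (slightly to its right), is clear.
- dispenser: stainless two-lane gravity dispenser for such tins, fixed to the bench, loaded from the robot's side; origin under its stand, z up, x the way the lanes run down (away from the robot). Base plate 250 x 196 mm, upper mouth edge 270 mm high. Seen from the robot the left lane (+y) is empty and is the one to load; the right one holds a tin and has a fixed flap.
- lane_stop (a point): point on the floor of the empty lane, mid-lane, at the face of the stop at its foot. Axes: x straight down the slope (45 degrees below level), y across the lane to the left, z square to the floor. Lane 84 mm wide inside, sheet 3 to 4 mm. The stop is a rubber-faced lip 29 mm high. Cover over the lane from x = -265 to -100 mm; open above from there to the stop.
- mouth (a point): lower edge of the empty lane's loading mouth, mid-lane, on the floor: x = -265 mm in the axes of lane_stop, same axes. From here a straight throat, 84 mm wide and 52 mm high (z 0 to 52 mm), open on the robot's side, leads 75 mm down the slope to the flap. The polished floor is slippery (friction about 0.25): a free tin slides.
- flap (a joint): angle of the empty lane's sprung flap, rad: 0 shut (square to the floor), grows as it swings inwards and up, stop at 1.5. Hinge at the cover, 75 mm down from the mouth; flap 50 mm long, slippery edge. Pushing it open with the tin's base takes 2 to 6 N; a tin's weight does not. Open over a tin (1.3 rad) it presses with 1.2 N; a tin whose base is 40 mm past it slides on when let go.
- scraper: dough scraper lying flat, 95 x 125 mm, 18 mm high, wooden grip; origin under it. Bystander.
- jar: closed glass jar, 66 mm across, 105 mm high, steel lid; origin under its centre. Bystander.
- shaker: steel flour shaker, 68 mm across, 108 mm high; origin under its centre. Bystander.
- spoon: wooden spoon lying on the bench, 260 mm long; origin under its middle. Bystander.
- dish: small white bowl, 100 mm across, 45 mm high; origin under its centre. Bystander.

How it is judged:
On the way:
1. the tin is in the empty lane's throat with the flap held open above it (value of joint flap above 0.9 rad and x of tin_base in the frame of lane_stop between -0.19 and -0.03 m and x of tin_mid in the frame of lane_stop below -0.1 m and y of tin_mid in the frame of lane_stop between -0.03 and 0.03 m and z of tin_mid in the frame of lane_stop below 0.045 m), for 0.05 s.
At the end, for the whole second after the job is handed in: The tin rests in the empty lane, flat on the slope (within 0.2 rad), cap uphill, its base within 12 mm of the stop, still; the flap is shut (below 0.08 rad) (distance between tin_base and lane_stop below 0.032 m and x of tin_base in the frame of lane_stop above -0.012 m and angle between the z axis of tin_mid and the x axis of lane_stop, either way round below 0.2 rad and angle between the x axis of tin_mid and the z axis of lane_stop, either way round below 0.2 rad and value of joint flap below 0.08 rad and linear speed of tin below 0.02 m/s); the robot touches nothing.
It fails at once if another thing on the bench was moved by more than 30 mm (distance of any of scraper, jar, shaker, spoon, dish from where it was at the start of the episode above 0.03 m).
It also fails if it takes over 72 s, if anything falls off the work surface, if the arm or the gripper's body presses on something with over 40 N, if the wrist force passes 120 N, or if a joint passes its speed limit or range.

### The arm

A 6-joint arm with a two-finger parallel gripper is mounted at the origin on the work surface. World frame = base frame: x ahead of the robot, y to its left, z up, the work surface at z = 0. Lengths are in m, angles in rad, forces in N, time in s.
With the tool pointing down it reaches from about 0.325 to 1 m from the base axis. Payload 5.1 kg.
Tool frame: the origin (TCP) lies midway between the tips of the shut fingers; the grasp point (between the pads) lies 19 mm behind it; z points along the fingers, x is the direction in which the jaws open and shut, and the axes are right-handed (so a half turn about z gives the same grasp; the last joint's range is limited). The gripper opens to 85 mm and grips with 20 to 120 N. Pads are 22 mm wide; open, the fingers measure 114 mm over their backs; the gripper's body (76 mm by 85 mm) begins 54 mm behind the grasp point. The pads swing forward as they close: fully open they stand 13 mm farther back than shut.
Start: joints at [1.101, 0.124, 1.65, -0, 1.367, -0.083], TCP at [0.245, 0.602, 0.231] pointing down, gripper open.
Joint ranges: [-2.61, 2.61], [-1.02, 2.33], [0.03, 2.71], [-1.35, 4.49], [0.32, 2.68], [-2.91, 2.91]. Speed limits (rad/s): [2.57, 2.57, 3.14, 3.14, 3.14, 3.14].

### API

Orientations are given as a rotation vector (axis times angle).
In Python, from workcell import status, get_image, camera_model, workorder gives the robot as it stands.
- The arm moves only by the tool arm_command, never from a script. Its argument "targets" is a list of rows, each an object with "fingers": the closure in counts, from 0 (fully open) to 255 (shut); "slide": the shift along the tool's x, y, z in mm, a list of three; "twist": the turn, a rotation vector about the tool's x, y, z in degrees, a list of three. In form: [{"fingers": fingers, "slide": [x, y, z], "twist": [ax, ay, az]}, ...]. A call has 1 to 5 rows; each row is the pose to reach, as a shift and turn from the pose measured when the call began, along the tool's axes at that moment; what a row does not reach only later rows make up. A row lasts 1/10 s, in which the tool goes at most 50 mm and 8.59 degrees, less where a joint would pass 70% of its speed; a pose out of reach is approached as far as the arm can. A call with a gripper value outside its range is refused whole. The fingers move at their own pace and stop on an object; "grip_force" is the grip in N (left out, the last holds). Time passes only in rows, so rows that repeat a pose let the fingers close. It gives the time, the measured TCP pose, the force and the opening at its end, in the units of the state.
- status.get_state(): the state, without advancing time (a new reading comes with each control period).
- get_image(name): name is "scene" or "top"; returns (picture, depth): 400x640x3 uint8, red, green, blue; 400x640 float32, m along the optical axis (not along the pixel's ray), 0 where there is no reading.
- camera_model(name): a dict with "fx", "fy", "cx", "cy" (pixels), "cam_to_world" (4x4, takes a point from camera to world coordinates). Camera axes: x right, y up, looking along -z (the intrinsics and any distortion apply to the point x, -y, -z); pixel columns grow to the right and rows downward; lengths in m; the calibration is good to about 2 mm. A picture is of the moment at which its call begins. camera_model takes no time and is no camera call.
- workorder.finish_job(): hands the job in, once; it reports no verdict.
The state is a dict: "t": time; "q": joint angles; "qvel": joint speeds; "tau": joint torques, N m; "position": TCP position; "orientation": TCP orientation; "wrist_force": force on the tool from outside, world axes, zero at the start; "wrist_torque": the same for the moment, N m; "gripper_width": finger opening in m.
Only numpy, scipy, OpenCV 4.12 (cv2) and the standard library are available. Lean on these libraries where they do the work, as an engineer would, in place of code of your own. Each camera call takes 0.05 s, during which the arm holds its last target.

## Working session

There is one attempt and no reset: what is moved stays moved. The work goes in short steps, Python scripts to look and compute and a tool call to move; the robot and the scene stay as the last step left them, time stands still between calls to the robot, and variables do not carry over. Pictures are saved under pics/ and viewed, and the job is handed in when it is done.

Besides the shell and the picture viewer there is one more tool, called as name([rows], argument=value, ...), one row to a line, values as JSON. arm_command: Moves the arm, as the interface text tells. Its arguments: {"type":"object","properties":{"targets":{"type":"array","items":{"type":"object","properties":{"fingers":{"type":"number"},"slide":{"type":"array","items":{"type":"number"}},"twist":{"type":"array","items":{"type":"number"}}}}},"grip_force":{"type":"number"}},"required":["targets"]}

```bash
ls; mkdir -p pics; python3 - <<'E'
from workcell import status,get_image,camera_model
import cv2,numpy as np
s=status.get_state();print(s)
for n in("scene","top"):
    p,d=get_image(n);np.savez(f"pics/{n}0.npz",p=p,d=d);cv2.imwrite(f"pics/{n}0.png",p[:,:,::-1])
    print(camera_model(n))
E
```

```text
pics
{'t': 0.0, 'q': array([ 1.10138316e+00,  1.24522203e-01,  1.65167542e+00,  1.28161463e-05,
        1.36751620e+00, -8.26063031e-02]), 'qvel': array([-0.00085123, -0.00123536,  0.00147959, -0.0018933 , -0.00017954,
       -0.00138999]), 'tau': array([ 6.47905399e-04, -4.23628879e+01, -3.65447438e+01, -9.37672826e-05,
        7.40299642e-03, -6.84007730e-06]), 'position': array([0.24494959, 0.6014148 , 0.23004112]), 'orientation': array([ 2.60613732,  1.75248819, -0.00291758]), 'wrist_force': array([-0.56997473,  0.01229141,  0.36542529]), 'wrist_torque': array([0.0615941 , 0.03111751, 0.00476249]), 'gripper_width': 0.08561108270635004}
{'fx': 361.8698707498188, 'fy': 361.8698707498188, 'cx': 316.13531035990854, 'cy': 198.74582054843268, 'cam_to_world': array([[ 0.27866156, -0.51943508,  0.80779634,  1.42997432],
       [ 0.96038166,  0.14734513, -0.23655124, -0.3332129 ],
       [ 0.00384815,  0.84171053,  0.53991534,  0.74232119],
       [ 0.        ,  0.        ,  0.        ,  1.        ]])}
{'fx': 405.8495120816369, 'fy': 405.8495120816369, 'cx': 314.06529247932946, 'cy': 199.643396202537, 'cam_to_world': array([[-2.86757050e-02,  9.85689813e-01, -1.66112303e-01,
         3.20413023e-01],
       [-9.99570458e-01, -2.92822754e-02, -1.20311952e-03,
        -8.20499725e-02],
       [-6.05004886e-03,  1.66006451e-01,  9.86106108e-01,
         1.53498898e+00],
       [ 0.00000000e+00,  0.00000000e+00,  0.00000000e+00,
         1.00000000e+00]])}
```

View pics/scene0.png

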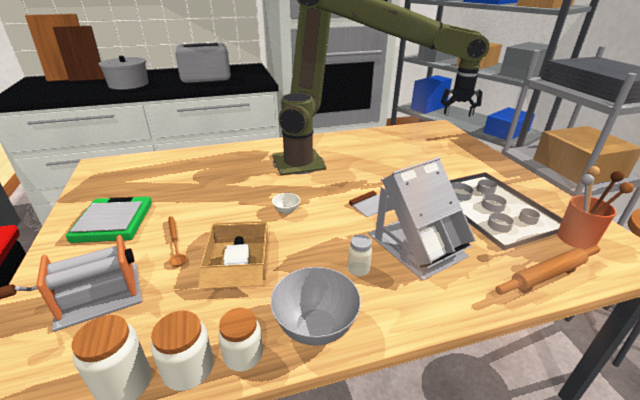

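View pics/top0.png

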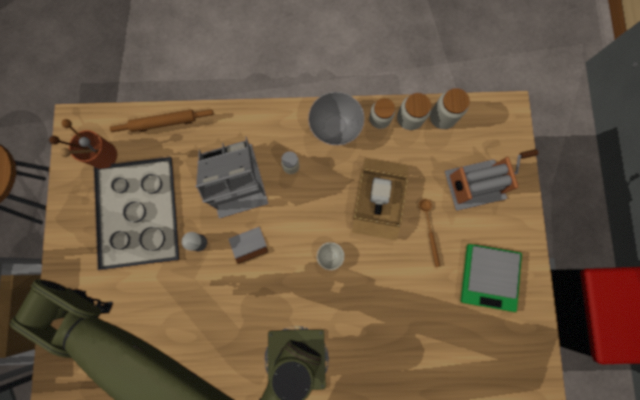

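```bash
cat > h.py <<'E'
import numpy as np,cv2
from workcell import camera_model
def load(n,k=0):
    z=np.load(f"pics/{n}{k}.npz");return z['p'],z['d']
def cloud(n,d):
    m=camera_model(n);v,u=np.mgrid[:d.shape[0],:d.shape[1]]
    c=np.stack([(u-m['cx'])/m['fx']*d,-(v-m['cy'])/m['fy']*d,-d,np.ones_like(d)],-1)
    return (c@m['cam_to_world'].T)[...,:3]
def proj(n,P):
    m=camera_model(n);T=np.linalg.inv(m['cam_to_world']);P=np.atleast_2d(P)
    c=P@T[:3,:3].T+T[:3,3];return np.stack([m['cx']+m['fx']*c[:,0]/-c[:,2],m['cy']-m['fy']*c[:,1]/-c[:,2]],-1)
def crop(n,k,u0,u1,v0,v1,s,out):
    p,_=load(n,k);c=p[v0:v1,u0:u1,::-1];cv2.imwrite(out,cv2.resize(c,None,fx=s,fy=s,interpolation=cv2.INTER_CUBIC))
E
python3 - <<'E'
from h import *
crop("top",0,340,420,150,230,7,"pics/tb.png")
crop("top",0,185,275,130,220,6,"pics/td.png")
crop("scene",0,195,275,215,295,7,"pics/sb.png")
crop("scene",0,370,480,150,280,5,"pics/sd.png")
for n in("top",):
    p,d=load(n);C=cloud(n,d)
    print("box z(mm)");print((C[160:228:4,346:416:4,2]*1000).astype(int))
    print("disp");print((C[136:220:4,192:270:4,2]*1000).astype(int))
E
```

```text
box z(mm)
[[   0   -4    0    4   -1   37   28   35   32    5   -1   -1   -3   -1
    -1   -2    2    0]
 [  -2    3   -6    0    0   54   49   41   40   41   42   40   33   38
    33   -2   -4   -4]
 [  -5    4   -6    4   -2   -4   62   56   56   51   48   51   44   46
    45   39    9    3]
 [  -1    6   -2    0   61   23   28   43   54   58   60   57   52   55
    58   49   -6    3]
 [  -2    0   -4    0   61    4    8    4    4    5   12   21   36   48
    61   60   -3   -1]
 [  -3   -1   -2    5    0    0    3   35   45   43   39   34    0    0
     7   48    0   -3]
 [  -2    1    0    3   -1    3    7   44   44   45   42   42    6    3
    -1   55   -1    0]
 [  -1   -8    1   -3   -1    0    6   38   41   49   41   50    4    9
     3   56   -1   -2]
 [   0   -1    5   34    1    2   -1   40   42   44   42    2    1    6
     1    2    0   -4]
 [   0    0   -6   59    3    5   -1   53   37   45   42    5    2    0
    20    3   -1   -2]
 [1534   -2   -2   61    2    6 1534   43   45   42   45    0    1   -3
    28   -4   -1    0]
 [   0   -2    0    7    0    3    2   -4   3
[... 2036 characters left out ...]
5  206  212  219  224  219    1    5
   146  140  118   98   14   -2]
 [   0    0   -2  201  209  212  218  216  218    5   10  143  128  112
     0    1    6    9    7   -1]
 [  -2   -1   -3  220  217   79    8  148  137  124  106    3   12    1
     9    0    8    4    6    2]
 [   1    2    2   -5    2  131  111   91    0    4    1   10    9    6
     5    5    4    1    7    3]
 [  -1    0    0    0   -2    0   39    5    2   10    8    0    1    2
     5    8    0   -1   -3    8]
 [   5    0   -1    4   -1   -3    4    9    3   11    3    4    0   -3
    -5    0    2    1    0   -1]
 [   2    2    1    1    2   -5    2    4    6   -4    0    2    1   -4
     6    2    4   -4    3    1]]
```

View pics/tb.png

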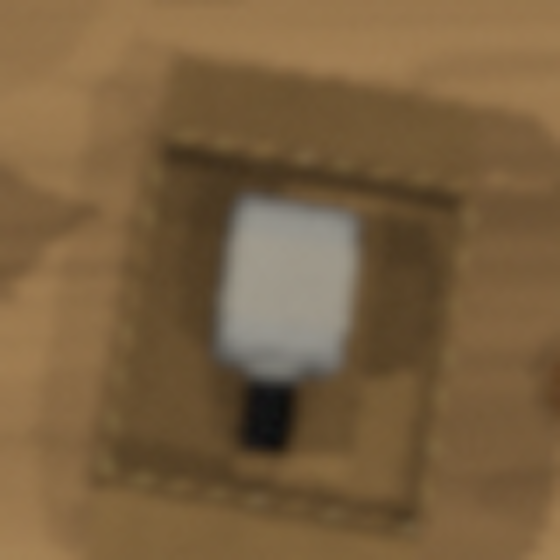

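View pics/td.png

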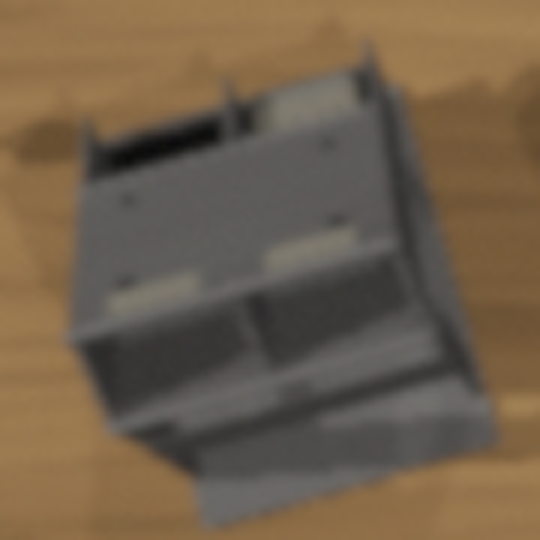

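View pics/sd.png

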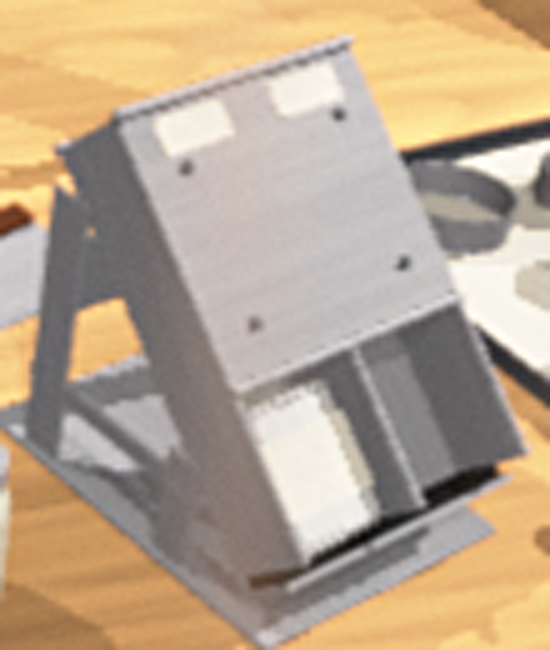

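View pics/sb.png

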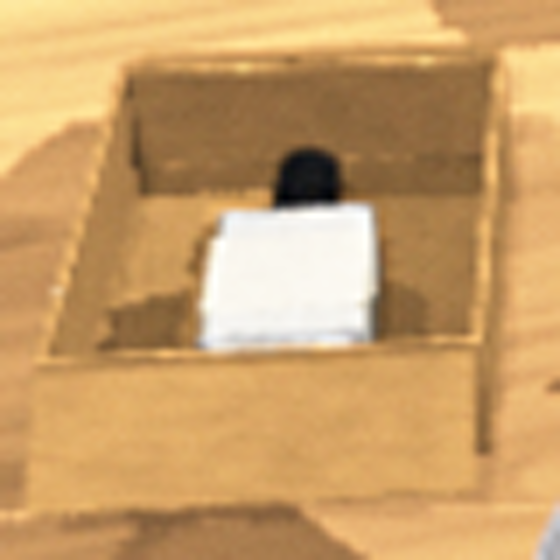

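```bash
cat > m1.py <<'E'
from h import *
m=camera_model("top");T=m['cam_to_world']
def hit(u,v,z):
    r=T[:3,:3]@np.array([(u-m['cx'])/m['fx'],-(v-m['cy'])/m['fy'],-1]);o=T[:3,3];return o+r*(z-o[2])/r[2]
def hc(x,y,z,s=7,o=(340,150)): return hit((x+.5)/s-.5+o[0],(y+.5)/s-.5+o[1],z)
c=[hc(*q,.044) for q in [(235,197),(360,208),(341,373),(214,357)]]
for q in c: print(q.round(4))
cap0=hc(246,448,.024);cap1=hc(287,448,.024);print("cap end",(cap0+cap1)/2)
print("widths",np.linalg.norm(c[0]-c[1]),np.linalg.norm(c[3]-c[2]),np.linalg.norm(c[0]-c[3]))
print("box rim");
for q in [(165,148),(465,200),(412,520),(98,480)]: print(hc(*q,.06).round(4))
# colour seg
p,d=load("top");C=cloud("top",d)
g=p[150:230,340:420].astype(int);mask=(g.min(2)>115)&((g.max(2)-g.min(2))<40)
v,u=np.where(mask);print(len(u));r=cv2.minAreaRect(np.stack([u,v],-1).astype(np.float32));print(r)
for b in cv2.boxPoints(r): print(hit(b[0]+340,b[1]+150,.044).round(4))
# dispenser: cover plane
CC=C.reshape(-1,3);w=C[140:200,195:255].reshape(-1,3);w=w[(w[:,2]>.14)&(w[:,2]<.3)]
best=0;rng=np.random.default_rng(0)
for i in range(3000):
    a=w[rng.choice(len(w),3,False)];n=np.cross(a[1]-a[0],a[2]-a[0]);L=np.linalg.norm(n)
    if L<1e-5: continue
    n/=L;n*=np.sign(n[2]);e=abs((w-a[0])@n)<.004
    if e.sum()>best: best=e.sum();B=e
q=w[B];cen=q.mean(0);n=np.linalg.svd(q-cen)[2][2];n*=np.sign(n[2]);print("cover",best,cen,n,"yaw",np.degrees(np.arctan2(n[1],n[0])),"tilt",np.degrees(np.arccos(n[2])))
E
python3 m1.py
```

```text
[ 0.6485 -0.3044  0.044 ]
[ 0.6404 -0.3711  0.044 ]
[ 0.5513 -0.3556  0.044 ]
[ 0.5619 -0.2887  0.044 ]
cap end [ 0.5149169  -0.31701583  0.024     ]
widths 0.06709034815840054 0.06773092567336907 0.08802376030357902
box rim
[ 0.6728 -0.2662  0.06  ]
[ 0.6397 -0.4238  0.06  ]
[ 0.4703 -0.385   0.06  ]
[ 0.496  -0.2226  0.06  ]
342
((40.76923751831055, 40.34615707397461), (16.744688034057617, 21.582040786743164), 7.125016689300537)
[ 0.5639 -0.2925  0.044 ]
[ 0.645  -0.3067  0.044 ]
[ 0.6352 -0.3685  0.044 ]
[ 0.5542 -0.3537  0.044 ]
cover 1320 [0.66752233 0.22166741 0.20532985] [0.68844738 0.18509132 0.70127128] yaw 15.048318094467259 tilt 45.47091202109238
```

```bash
cat > m2.py <<'E'
import io,contextlib
with contextlib.redirect_stdout(io.StringIO()):
    from m1 import *
a=np.radians(15.0);ex=np.array([np.cos(a),np.sin(a),0]);ey=np.array([-np.sin(a),np.cos(a),0])
def f(P): return np.round([P@ex,P@ey,P[2]],4)
hd=lambda x,y,z:f(hc(x,y,z,6,(185,130)))
print("upper mouth edge",hd(72,335,.27),hd(397,243,.27))
print("divider top at mouth",hd(250,290,.27),"divider at lower", hd(278,372,.231))
print("lower mouth edge",hd(113,432,.231),hd(448,345,.231))
print("cover low edge", hd(88,182,.154),hd(378,108,.154))
print("walls lower end tops", hd(85,118,.1),hd(230,80,.1),hd(370,42,.1))
print("base",hd(208,528,.003),hd(497,440,.003))
# cloud slices
F=np.stack([C@ex,C@ey,C[...,2]],-1)
s=np.sqrt(.5); S=(F[...,0]-F[...,2])*s; N=(F[...,0]+F[...,2])*s
sel=np.zeros(S.shape,bool);sel[135:215,188:268]=1
k=sel&(F[...,2]>.03)
yy=F[...,1][k];SS=S[k];NN=N[k]
cov=abs(NN-np.median(NN))<.006
print("cover n",np.median(NN[cov]),"s range",np.percentile(SS[cov],[0.5,2,50,98,99.5]),"y range",np.percentile(yy[cov],[.5,1,50,99,99.5]))
nn=np.median(NN[cov]);fl=(abs(NN-(nn-.0555))<.007)&(F[...,2][k]>.16)
print("floor pts",fl.sum(),np.median(NN[fl]),np.percentile(SS[fl],[1,5,50,95,99]),np.percentile(yy[fl],[1,5,50,95,99]))
# scene cloud
ps,ds=load("scene");Cs=cloud("scene",ds);Fs=np.stack([Cs@ex,Cs@ey,Cs[...,2]],-1)[150:285,370:480].reshape(-1,3)
Fs=Fs[(Fs[:,2]>.03)];S2=(Fs[:,0]-Fs[:,2])*s;N2=(Fs[:,0]+Fs[:,2])*s
c2=(abs(N2-nn)<.012)
nm=np.median(N2[c2]);c2=abs(N2-nm)<.005
print("scene cover n",nm,np.percentile(S2[c2],[.5,2,50,98,99.5]),np.percentile(Fs[c2,1],[.5,2,50,98,99.5]))
E
python3 m2.py
```

```text
upper mouth edge [0.6461 0.1294 0.27  ] [ 0.6448 -0.0491  0.27  ]
divider top at mouth [0.6425 0.0326 0.27  ] divider at lower [0.6047 0.0355 0.231 ]
lower mouth edge [0.5984 0.13   0.231 ] [ 0.5925 -0.0573  0.231 ]
cover low edge [0.765  0.1252 0.154 ] [ 0.7594 -0.0493  0.154 ]
walls lower end tops [0.8234 0.1285 0.1   ] [0.8212 0.0374 0.1   ] [ 0.8199 -0.0511  0.1   ]
base [0.5754 0.1382 0.003 ] [ 0.5771 -0.0526  0.003 ]
cover n 0.623730506334405 s range [0.27152781 0.27247669 0.50328868 0.54978171 0.55123297] y range [-0.05057931 -0.05049853  0.0023979   0.13157411  0.13272449]
floor pts 8 0.568738064662726 [0.27856232 0.28215072 0.2937712  0.31827066 0.32417741] [-0.05234288 -0.05234206 -0.05120609  0.12563003  0.13259027]
scene cover n 0.6244832744163382 [0.27908412 0.30074949 0.48755891 0.54814251 0.54950271] [-0.0507536  -0.05009968 -0.00273746  0.132683    0.13423329]
```

```bash
cat > m3.py <<'E'
import io,contextlib
with contextlib.redirect_stdout(io.StringIO()):
    from m2 import *
def an(w,name,c0):
    for it in range(6):
        n0=np.array([ex[0]*s,ex[1]*s,s]) if it==0 else n
        e=abs((w-c0)@n0)<(.012 if it==0 else .005)
        q=w[e];c0=q.mean(0);n=np.linalg.svd(q-c0,full_matrices=False)[2][2];n*=np.sign(n[2])
    yaw=np.degrees(np.arctan2(n[1],n[0]));tilt=np.degrees(np.arccos(n[2]))
    x=q@ex;z=q[:,2];S=(x-z)*s;N=(x+z)*s;y=q@ey
    print(name,len(q),"yaw",yaw.round(2),"tilt",tilt.round(2),"n",np.median(N).round(4),"s",np.percentile(S,[.3,1,99,99.7]).round(4),"y",np.percentile(y,[.3,1,99,99.7]).round(4),"zmax",np.percentile(z,99.7).round(4))
an(C[135:215,188:268].reshape(-1,3),"top",cen)
an(Cs[150:285,370:480].reshape(-1,3),"scene",cen)
E
python3 m3.py
python3 - <<'E'
from h import *
# predicted model overlay
a=np.radians(15)
ex=np.array([np.cos(a),np.sin(a),0]);ey=np.array([-np.sin(a),np.cos(a),0]);s=.5**.5
def P(S,y,N): return ex*((S+N)*s)+ey*y+np.array([0,0,(N-S)*s])
S0,N0,ym=0.2655,0.6425-.0555,0.084
for n,(u0,u1,v0,v1,k) in {"top":(185,275,130,220,6),"scene":(370,480,150,280,5)}.items():
    p,_=load(n);im=cv2.resize(p[v0:v1,u0:u1,::-1],None,fx=k,fy=k,interpolation=cv2.INTER_CUBIC)
    for sx,nz in ((0,0),(0,52),(265,0),(165,52),(75,0)):
        q=proj(n,np.array([P(S0+sx/1e3,ym+d,N0+nz/1e3) for d in(-.042,.042)]))
        q=((q-[u0,v0]+.5)*k-.5).astype(int);cv2.line(im,tuple(map(int,q[0])),tuple(map(int,q[1])),(0,0,255) if nz==0 else (0,255,0),1)
    cv2.imwrite(f"pics/ov_{n}.png",im)
E
```

```text
top 1472 yaw 15.03 tilt 45.54 n 0.6414 s [0.2671 0.2688 0.6442 0.6476] y [-0.0502 -0.0494  0.1693  0.1793] zmax 0.2672
scene 3305 yaw 15.09 tilt 45.61 n 0.6423 s [0.2707 0.2722 0.6356 0.6401] y [-0.0503 -0.0497  0.1341  0.1362] zmax 0.2658
```

View pics/ov_top.png

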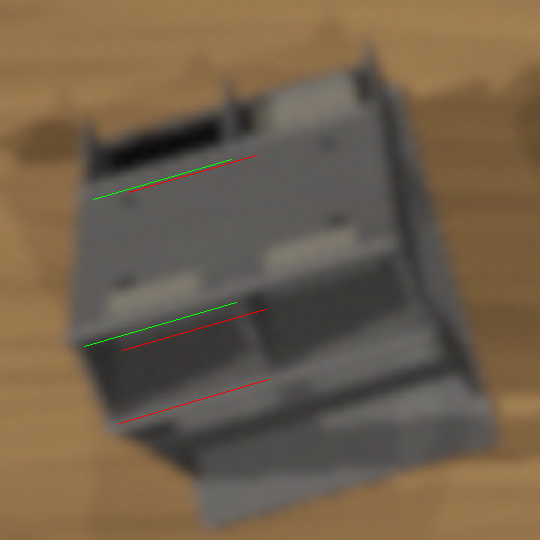

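View pics/ov_scene.png

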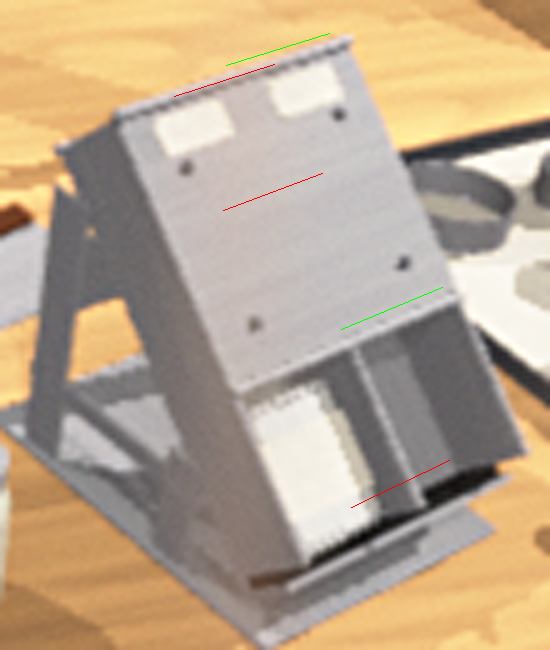

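```bash
python3 - <<'E'
import io,contextlib
with contextlib.redirect_stdout(io.StringIO()):
    from m3 import *
S=(F[...,0]-F[...,2])*s;N=(F[...,0]+F[...,2])*s
# bins of y: left lane
for ylo,yhi in((.055,.115),(-.035,.025)):
  k=sel&(F[...,1]>ylo)&(F[...,1]<yhi)&(F[...,2]>.12)
  print("lane",ylo)
  for a in np.arange(.25,.48,.01):
    j=k&(S>a)&(S<a+.01);n=np.sort(N[j]);print(a.round(3),len(n),n[:: max(1,len(n)//9)].round(3))
E
python3 - <<'E'
from h import *
crop("top",0,198,262,170,212,12,"pics/td2.png")
E
```

```text
lane 0.055
0.25 0 []
0.26 26 [0.579 0.58  0.581 0.582 0.583 0.586 0.642 0.643 0.643 0.644 0.646 0.646
 0.647]
0.27 84 [0.573 0.58  0.582 0.583 0.584 0.586 0.64  0.643 0.645 0.647]
0.28 45 [0.581 0.584 0.584 0.585 0.586 0.641 0.642 0.643 0.644]
0.29 57 [0.582 0.583 0.584 0.585 0.586 0.639 0.641 0.642 0.642 0.644]
0.3 55 [0.582 0.583 0.584 0.585 0.587 0.64  0.641 0.642 0.642 0.644]
0.31 46 [0.534 0.584 0.584 0.585 0.585 0.639 0.64  0.641 0.642 0.644]
0.32 81 [0.525 0.532 0.534 0.583 0.584 0.585 0.64  0.641 0.642]
0.33 57 [0.516 0.521 0.526 0.584 0.584 0.585 0.586 0.641 0.642 0.643]
0.34 95 [0.514 0.582 0.584 0.585 0.589 0.592 0.596 0.64  0.641 0.643]
0.35 33 [0.582 0.583 0.585 0.588 0.592 0.64  0.64  0.641 0.642 0.642 0.642]
0.36 25 [0.638 0.639 0.639 0.64  0.64  0.641 0.641 0.641 0.641 0.642 0.642 0.643
 0.644]
0.37 22 [0.639 0.64  0.641 0.641 0.641 0.642 0.642 0.642 0.642 0.642 0.643]
0.38 27 [0.64  0.64  0.641 0.641 0.641 0.642 0.642 0.642 0.643]
0.39 21 [0.639 0.64  0.64  0.64  0.641 0.641 0.641 0.642 0.642 0.643 0.644]
0.4 25 [0.639 0.64  0.64  0.64  0.64  0.641 0.641 0.641 0.642 
[... 1002 characters left out ...]
.591 0.639 0.64  0.641 0.641 0.642 0.644]
0.36 27 [0.64  0.64  0.641 0.641 0.641 0.641 0.642 0.643 0.644]
0.37 21 [0.639 0.639 0.639 0.64  0.641 0.642 0.642 0.642 0.643 0.643 0.644]
0.38 28 [0.64  0.64  0.641 0.641 0.641 0.641 0.642 0.642 0.643 0.644]
0.39 21 [0.638 0.639 0.64  0.641 0.641 0.641 0.642 0.642 0.642 0.642 0.643]
0.4 23 [0.638 0.639 0.639 0.64  0.641 0.641 0.641 0.641 0.642 0.643 0.643 0.646]
0.41 26 [0.64  0.64  0.641 0.641 0.641 0.641 0.642 0.642 0.642 0.643 0.643 0.643
 0.643]
0.42 19 [0.64  0.641 0.641 0.641 0.642 0.642 0.642 0.643 0.643 0.644]
0.43 30 [0.639 0.64  0.64  0.641 0.642 0.642 0.642 0.643 0.644 0.645]
0.44 4 [0.639 0.641 0.643 0.643]
0.45 0 []
0.46 0 []
0.47 0 []
```

View pics/td2.png

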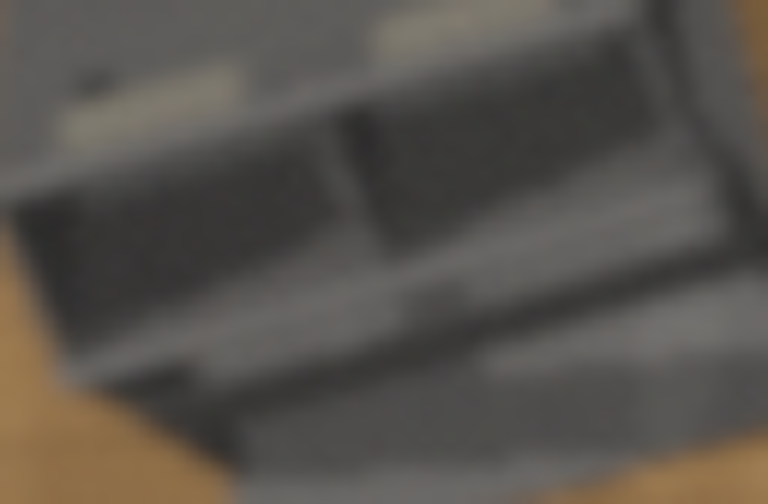

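```bash
cat > g.py <<'E'
import numpy as np
from scipy.spatial.transform import Rotation as R
from workcell import status
s_=.5**.5
def rot(az,lean,flip=False):
    """tool z: horizontal az (deg), lean deg from straight down towards az; jaw x horizontal, = az-90 (or az+90 if flip)"""
    a,l=np.radians(az),np.radians(lean)
    z=np.array([np.cos(a)*np.sin(l),np.sin(a)*np.sin(l),-np.cos(l)])
    b=a+(np.pi/2 if flip else -np.pi/2);x=np.array([np.cos(b),np.sin(b),0])
    return R.from_matrix(np.stack([x,np.cross(z,x),z],1))
def go(p,Rt):
    s=status.get_state();R0=R.from_rotvec(s['orientation'])
    sl=R0.inv().apply(np.array(p)-s['position'])*1e3;tw=(R0.inv()*Rt).as_rotvec(degrees=True)
    print("slide",sl.round(1),"twist",tw.round(2),"| dist",np.linalg.norm(sl).round(),"ang",np.linalg.norm(tw).round())
def now():
    s=status.get_state();Rm=R.from_rotvec(s['orientation']).as_matrix()
    z=Rm[:,2];x=Rm[:,0]
    print("t",round(s['t'],2),"p",s['position'].round(4),"z az/lean",np.degrees(np.arctan2(z[1],z[0])).round(1),np.degrees(np.arccos(-z[2])).round(1),"x yaw",np.degrees(np.arctan2(x[1],x[0])).round(1),"xz",x[2].round(3),"q",s['q'].round(3),"F",s['wrist_force'].round(1),"w",round(s['gripper_width'],4))
    with open("log.txt","a") as f: f.write(repr((list(s['q']),list(s['position']),list(s['orientation'])))+"\n")
    return s
d=np.array([np.cos(np.radians(-10)),np.sin(np.radians(-10)),0])
base=np.array([.6445,-.338,.024])
def tinpt(k): return base-d*k
def pick(k,z,lean,back): # pad centre at k from base, height z
    Rt=rot(-10,lean,True);c=tinpt(k);c[2]=z
    return c+Rt.as_matrix()[:,2]*back,Rt
a=np.radians(15);ex=np.array([np.cos(a),np.sin(a),0]);ey=np.array([-np.sin(a),np.cos(a),0])
def lane(x,y,n): # lane_stop frame
    S=.537+x;N=.5845+n;yy=.0835+y
    return ex*((S+N)*s_)+ey*yy+np.array([0,0,(N-S)*s_])
E
python3 - <<'E'
from g import *
now();go([.45,.1,.4],rot(0,0,True))
E
```

```text
t 0.1 p [0.245  0.6015 0.2302] z az/lean -117.1 0.1 x yaw 67.8 xz -0.002 q [ 1.101  0.124  1.652  0.     1.368 -0.083] F [ 0.7 -0.6 -0.8] w 0.0852
slide [-387.4  379.  -169.2] twist [ -0.03   0.11 -22.16] | dist 568.0 ang 22.0
```

arm_command([
  {"fingers": 0,"slide": [-40,38,-80],"twist": [0,0,-5]},
  {"fingers": 0,"slide": [-70,70,-120],"twist": [0,0,-10]},
  {"fingers": 0,"slide": [-110,110,-160],"twist": [0,0,-15]},
  {"fingers": 0,"slide": [-150,148,-170],"twist": [0,0,-20]},
  {"fingers": 0,"slide": [-188,185,-170],"twist": [0,0,-22]},
])

```text
t: 0.6
position: [0.3189, 0.4233, 0.3818]
orientation: [2.22, 2.222, 0.002]
wrist_force: [0.6, -0.2, -0.4]
gripper_width: 0.0853
```

```bash
python3 - <<'E'
from g import *
now();go([.5,-.1,.38],rot(-10,15,True))
E
```

```text
t 0.6 p [0.3189 0.4233 0.3818] z az/lean 20.0 0.1 x yaw 90.0 xz 0.0 q [ 8.240e-01 -1.950e-01  1.712e+00 -1.000e-03  1.623e+00 -7.470e-01] F [ 0.6 -0.2 -0.4] w 0.0853
slide [-523.4  180.7    1.8] twist [-14.89  -1.35   9.98] | dist 554.0 ang 18.0
```

arm_command([
  {"fingers": 0,"slide": [-523,181,2],"twist": [-15,-1.3,10]},
  {"fingers": 0,"slide": [-523,181,2],"twist": [-15,-1.3,10]},
  {"fingers": 0,"slide": [-523,181,2],"twist": [-15,-1.3,10]},
  {"fingers": 0,"slide": [-523,181,2],"twist": [-15,-1.3,10]},
  {"fingers": 0,"slide": [-523,181,2],"twist": [-15,-1.3,10]},
])

```text
t: 1.1
position: [0.4, 0.1865, 0.3792]
orientation: [2.243, 1.885, 0.251]
wrist_force: [1.0, -0.2, 0.1]
gripper_width: 0.0852
```

```bash
python3 - <<'E'
from g import *
now();p,Rt=pick(46,.03,30,.027);p=pick(.046,.03,30,.027)[0]
print(p);Z=Rt.as_matrix()[:,2];go(p-Z*.17,Rt)
E
```

```text
t 1.1 p [0.4    0.1865 0.3792] z az/lean -9.7 15.1 x yaw 80.1 xz 0.001 q [ 0.403 -0.541  1.987 -0.142  1.473 -0.996] F [ 1.  -0.2  0.1] w 0.0852
[ 0.61249375 -0.33235643  0.00661731]
slide [-474.7  147.5  272.8] twist [-14.87  -0.09   0.05] | dist 567.0 ang 15.0
```

arm_command([
  {"fingers": 0,"slide": [-475,147,273],"twist": [-15,0,0]},
  {"fingers": 0,"slide": [-475,147,273],"twist": [-15,0,0]},
  {"fingers": 0,"slide": [-475,147,273],"twist": [-15,0,0]},
  {"fingers": 0,"slide": [-475,147,273],"twist": [-15,0,0]},
  {"fingers": 0,"slide": [-475,147,273],"twist": [-15,0,0]},
])

```text
t: 1.6
position: [0.4562, -0.036, 0.2794]
orientation: [2.067, 1.736, 0.47]
wrist_force: [1.1, 0.4, -0.3]
gripper_width: 0.0851
```

```bash
python3 - <<'E'
from g import *
now();p,Rt=pick(.046,.03,30,.027)
Z=Rt.as_matrix()[:,2];go(p-Z*.17,Rt)
E
```

```text
t 1.6 p [ 0.4562 -0.036   0.2794] z az/lean -9.8 30.2 x yaw 80.1 xz 0.001 q [-0.207 -0.718  2.295  0.021  1.037 -1.61 ] F [ 1.1  0.4 -0.3] w 0.0851
slide [-265.    40.6  168.7] twist [ 0.23 -0.1   0.04] | dist 317.0 ang 0.0
```

arm_command([
  {"fingers": 0,"slide": [-265,40,168],"twist": [0,0,0]},
  {"fingers": 0,"slide": [-265,40,168],"twist": [0,0,0]},
  {"fingers": 0,"slide": [-265,40,168],"twist": [0,0,0]},
  {"fingers": 0,"slide": [-265,40,168],"twist": [0,0,0]},
  {"fingers": 0,"slide": [-265,40,168],"twist": [0,0,0]},
])

```text
t: 2.1
position: [0.5123, -0.2591, 0.1799]
orientation: [2.068, 1.735, 0.47]
wrist_force: [1.0, 1.3, 1.3]
gripper_width: 0.0853
```

```bash
cat > fk.py <<'E'
from g import *
from scipy.optimize import least_squares
D=[eval(l) for l in open("log.txt")]
def fk(q,P):
    h,L1,L2,o,L3,x0=P
    R1=R.from_euler('z',q[0]);p=np.array([0,0,h])
    R2=R1*R.from_euler('y',q[1]);p=p+R1.apply([x0,0,0])+R2.apply([0,0,L1])
    R3=R2*R.from_euler('y',q[2]);p=p+R3.apply([o,0,L2])
    R5=R3*R.from_euler('z',q[3])*R.from_euler('y',q[4])
    p=p+R5.apply([0,0,L3]);return p,R5*R.from_euler('z',q[5])
f=lambda P:np.concatenate([fk(q,P)[0]-p for q,p,o in D])
P=least_squares(f,[.3,.4,.4,0,.25,0]).x
def dev():
    for q,p,o in D: print((R.from_rotvec(o).inv()*fk(q,P)[1]).as_rotvec(degrees=True).round(1))
def ik(p,Rt,q0):
    lo=np.array([-2.61,-1.02,.03,-1.35,.32,-2.91]);hi=np.array([2.61,2.33,2.71,4.49,2.68,2.91])
    def e(q):
        a,b=fk(q,P);return np.r_[a-p,.3*(Rt.inv()*b*RC).as_rotvec()]
    r=least_squares(e,np.clip(q0,lo+.01,hi-.01),bounds=(lo,hi));return r.x,np.abs(r.fun).max()
RC=R.identity()
E
python3 - <<'E'
from g import *
now();p,Rt=pick(.046,.03,30,.027)
Z=Rt.as_matrix()[:,2];go(p-Z*.11,Rt);go(p,Rt)
from fk import *
print(P.round(4),np.abs(f(P)).max());dev()
E
```

```text
t 2.1 p [ 0.5123 -0.2591  0.1799] z az/lean -9.9 30.2 x yaw 80.0 xz 0.001 q [-0.681 -0.282  2.184  0.349  0.799 -2.266] F [1.  1.3 1.3] w 0.0853
slide [-54.9   9.5  95.7] twist [ 0.22 -0.07 -0.04] | dist 111.0 ang 0.0
slide [-55.    9.1 205.7] twist [ 0.22 -0.07 -0.04] | dist 213.0 ang 0.0
[ 0.3006  0.5139  0.6449  0.1065  0.348  -0.0248] 0.05913418935873116
[  -0.    0. -180.]
[   0.    0. -180.]
[   0.   -0. -180.]
[  0.  -0. 180.]
[ -0.   0. 180.]
```

```bash
python3 - <<'E'
s=open('fk.py').read()
s=s.replace("h,L1,L2,o,L3,x0=P","h,L1,L2,L3,y0=P").replace("[x0,0,0]","[0,y0,0]").replace("[o,0,L2]","[0,0,L2]").replace("[.3,.4,.4,0,.25,0]","[.3,.4,.4,.25,.05]").replace("RC=R.identity()","RC=R.from_euler('z',180,degrees=True)")
open('fk.py','w').write(s)
E
python3 - <<'E'
from fk import *
print(P.round(4),np.abs(f(P)).max())
q=np.array(D[-1][0]);p,Rt=pick(.046,.03,30,.027);print("pick",ik(p,Rt,q))
qq=ik(p,Rt,q)[0]
# stand options: tin base at X, tool lean L; after 180 yaw, jaw yaw=az-90 
for az in(-30,-20,-10,0,10):
  for x,y in((.6,-.05),(.65,-.05),(.58,-.1)):
    for lean in(45,60,75):
        Rt=rot(az,lean,False);c=np.array([x,y,.046]);b=ik(c+Rt.as_matrix()[:,2]*.027,Rt,np.array([-.1,-.1,2.2,0,.8,1.5]))
        print(az,x,y,lean,b[0].round(2),round(b[1],4))
E
```

```text
[0.1832 0.4273 0.6073 0.2534 0.0541] 0.007310422100347713
pick (array([-0.66050408,  0.22795881,  2.00493891,  0.51646757,  0.49260255,
       -2.46377065]), np.float64(3.068933995820089e-12))
-30 0.6 -0.05 45 [-0.07 -0.    2.27 -1.03  0.34  2.91] 0.013
-30 0.6 -0.05 60 [-0.08 -0.07  2.3  -1.11  0.32  2.91] 0.0706
-30 0.6 -0.05 75 [-0.09 -0.16  2.33 -1.18  0.32  2.91] 0.1272
-30 0.65 -0.05 45 [-0.06  0.11  2.15 -1.03  0.34  2.91] 0.0129
-30 0.65 -0.05 60 [-0.08  0.06  2.17 -1.1   0.32  2.91] 0.0722
-30 0.65 -0.05 75 [-0.08  0.    2.18 -1.18  0.32  2.91] 0.1316
-30 0.58 -0.1 45 [-0.15 -0.04  2.31 -1.09  0.32  2.91] 0.009
-30 0.58 -0.1 60 [-0.16 -0.11  2.33 -1.15  0.32  2.91] 0.0671
-30 0.58 -0.1 75 [-0.16 -0.21  2.37 -1.21  0.32  2.91] 0.1236
-20 0.6 -0.05 45 [-0.05 -0.    2.28 -1.13  0.32  2.91] 0.0254
-20 0.6 -0.05 60 [-0.05 -0.07  2.3  -1.19  0.32  2.91] 0.0663
-20 0.6 -0.05 75 [-0.05 -0.16  2.33 -1.24  0.32  2.91] 0.1246
-20 0.65 -0.05 45 [-0.05  0.11  2.17 -1.12  0.32  2.9 ] 0.0245
-20 0.65 -0.05 60 [-0.05  0.06  2.17 -1.18  0.32  2.91] 0.0677
-20 0.65 -0.05 75 [-0.05  0.    2.19
[... 1109 characters left out ...]
0
0 0.58 -0.1 45 [-0.39 -0.06  2.35  1.22  0.32  0.08] 0.0099
0 0.58 -0.1 60 [-0.39 -0.03  2.44  2.24  0.43 -0.92] 0.0
0 0.58 -0.1 75 [-0.41  0.08  2.47  2.56  0.79 -1.25] 0.0
10 0.6 -0.05 45 [-0.29 -0.02  2.32  1.25  0.34 -0.  ] 0.0
10 0.6 -0.05 60 [-0.33  0.01  2.4   2.06  0.5  -0.82] 0.0
10 0.6 -0.05 75 [-0.36  0.12  2.43  2.4   0.82 -1.17] 0.0
10 0.65 -0.05 45 [-0.27  0.1   2.2   1.23  0.32  0.03] 0.0
10 0.65 -0.05 60 [-0.3   0.12  2.28  2.1   0.48 -0.83] 0.0
10 0.65 -0.05 75 [-0.32  0.21  2.31  2.44  0.79 -1.18] 0.0
10 0.58 -0.1 45 [-0.42 -0.04  2.33  1.24  0.43 -0.08] 0.0
10 0.58 -0.1 60 [-0.47 -0.    2.41  1.91  0.58 -0.75] 0.0
10 0.58 -0.1 75 [-0.5   0.11  2.44  2.24  0.88 -1.1 ] 0.0
```

```bash
python3 - <<'E'
from fk import *
q=np.array(D[-1][0]);p,Rt=pick(.046,.03,30,.027)
q0=ik(p,Rt,q)[0]; Zb=Rt.as_matrix()[:,2]
def path(A,lean,X,Y):
    out=[];qq=q0.copy();pos=p.copy();worst=0
    way=[]
    Rv=rot(-10,0,True);up=p+[0,0,.2]
    way+= [(up,Rt),(up,Rv)]
    c=np.array([X,Y,.246]);Rz=rot(A,0,False);way.append((c,Rz))
    Rl=rot(A,lean,False);g=np.array([X,Y,.046])+Rl.as_matrix()[:,2]*.027
    way+=[(g+[0,0,.15],Rl),(g,Rl)]
    pp,RR=p,Rt
    for pt,Ro in way:
        dr=(RR.inv()*Ro).as_rotvec()
        for k in np.linspace(.1,1,10):
            qn,e=ik(pp+(pt-pp)*k,RR*R.from_rotvec(dr*k),qq)
            worst=max(worst,e);out.append(np.abs(qn-qq).max());qq=qn
        pp,RR=pt,Ro
    return worst,max(out),qq
for A in(15,30,45,60,80,100):
    for L in(60,50):
        w=path(A,L,.6,-.03);print(A,L,round(w[0],4),round(w[1],2),w[2].round(2))
# insertion
for fl in(True,False):
  for L in(45,):
    Rt=rot(15,L,fl)
    for x in(-.32,-.26,-.24):
        print(fl,x,[np.round(v,3) for v in ik(lane(x,0,.02)+Rt.as_matrix()[:,2]*.019,Rt,np.array([.3,-.2,2.,0,.8,-1.5 if fl else 1.5]))])
E
```

```text
15 60 0.0 0.32 [-0.32  0.02  2.39  1.97  0.55 -0.78]
15 50 0.0 0.32 [-0.3  -0.01  2.34  1.53  0.42 -0.34]
30 60 0.0 0.29 [-0.41  0.09  2.32  1.64  0.77 -0.68]
30 50 0.0 0.29 [-0.37  0.05  2.28  1.35  0.66 -0.4 ]
45 60 0.0 0.27 [-0.46  0.18  2.22  1.4   0.98 -0.68]
45 50 0.0 0.27 [-0.42  0.13  2.19  1.2   0.88 -0.48]
60 60 0.0 0.24 [-0.48  0.27  2.1   1.22  1.18 -0.72]
60 50 0.0 0.24 [-0.44  0.22  2.09  1.06  1.07 -0.57]
80 60 0.0 0.21 [-0.46  0.4   1.93  1.    1.41 -0.79]
80 50 0.0 0.21 [-0.43  0.34  1.94  0.88  1.3  -0.7 ]
100 60 0.0 0.17 [-0.42  0.51  1.77  0.8   1.61 -0.89]
100 50 0.0 0.17 [-0.39  0.44  1.8   0.71  1.49 -0.85]
True -0.32 [array([ 0.332, -0.415,  2.209, -0.093,  0.565, -1.443]), np.float64(0.0)]
True -0.26 [array([ 0.326, -0.265,  2.169, -0.103,  0.456, -1.433]), np.float64(0.0)]
True -0.24 [array([ 0.324, -0.215,  2.152, -0.107,  0.422, -1.429]), np.float64(0.0)]
False -0.32 [array([ 0.332, -0.415,  2.209, -0.093,  0.565,  1.699]), np.float64(0.0)]
False -0.26 [array([ 0.326, -0.265,  2.169, -0.103,  0.456,  1.708]), np.float64(0.0)]
False -0.24 [array([ 0.324, -0.215,  2.152, -0.107,  0.422,  1.712]), np.float64(0.0)]
```

arm_command([
  {"fingers": 0,"slide": [-55,9.3,50],"twist": [0.2,0,0]},
  {"fingers": 0,"slide": [-55,9.3,96],"twist": [0.2,0,0]},
  {"fingers": 0,"slide": [-55,9.3,96],"twist": [0.2,0,0]},
  {"fingers": 0,"slide": [-55,9.3,96],"twist": [0.2,0,0]},
])

```text
t: 2.5
position: [0.5568, -0.3223, 0.0967]
orientation: [2.078, 1.74, 0.466]
wrist_force: [-0.7, 0.5, -0.7]
gripper_width: 0.0857
```

```bash
python3 - <<'E'
from g import *
now();p,Rt=pick(.046,.03,30,.027)
go(p,Rt)
from workcell import get_image
from h import *
p,d_=get_image("scene");np.savez("pics/scene1.npz",p=p,d=d_);crop("scene",1,180,290,190,300,7,"pics/s1.png")
E
```

```text
t 2.5 p [ 0.5568 -0.3223  0.0967] z az/lean -9.5 29.6 x yaw 80.0 xz 0.005 q [-0.721  0.006  2.08   0.444  0.653 -2.415] F [-0.7  0.5 -0.7] w 0.0857
slide [ -0.7   4.6 106.3] twist [-0.36 -0.25 -0.18] | dist 106.0 ang 0.0
```

View pics/s1.png

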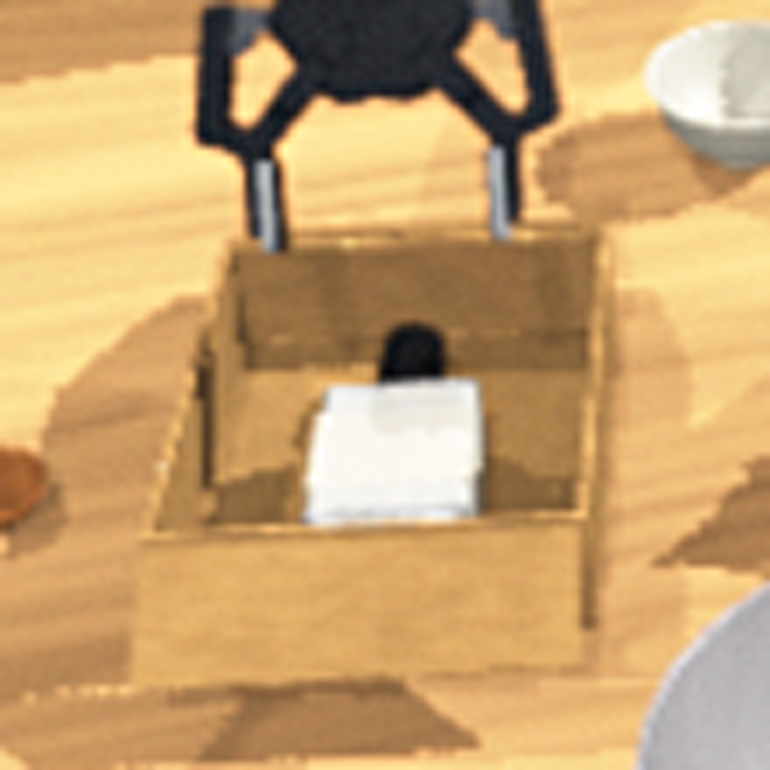

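```bash
python3 - <<'E'
from g import *
from h import *
w=np.array([-d[1],d[0],0])
for k in(0,.088):
    for y in(-.032,.032):
        P=tinpt(k)+w*y;P[2]=.044;q=proj("scene",P)[0];print(k,y,((q-[180,190]+.5)*7-.5).round(0))
s=status.get_state();print(((proj("scene",s['position'])-[180,190]+.5)*7).round())
E
```

```text
0 -0.032 [307. 522.]
0 0.032 [470. 511.]
0.088 -0.032 [329. 380.]
0.088 0.032 [481. 371.]
[[391. 272.]]
```

arm_command([
  {"fingers": 0,"slide": [-0.5,4.6,40],"twist": [-0.4,-0.2,-0.2]},
  {"fingers": 0,"slide": [-0.5,4.6,75],"twist": [-0.4,-0.2,-0.2]},
  {"fingers": 0,"slide": [-0.5,4.6,95],"twist": [-0.4,-0.2,-0.2]},
  {"fingers": 0,"slide": [-0.5,4.6,106],"twist": [-0.4,-0.2,-0.2]},
  {"fingers": 0,"slide": [-0.5,4.6,106],"twist": [-0.4,-0.2,-0.2]},
])

```text
t: 3.05
position: [0.6134, -0.3317, 0.0098]
orientation: [2.065, 1.737, 0.468]
wrist_force: [-0.1, 0.0, -0.1]
gripper_width: 0.0853
```

```bash
python3 - <<'E'
from g import *
now();p,Rt=pick(.046,.03,30,.027)
go(p,Rt)
E
```

```text
t 3.05 p [ 0.6134 -0.3317  0.0098] z az/lean -10.0 30.2 x yaw 80.1 xz -0.001 q [-0.668  0.247  1.993  0.535  0.487 -2.491] F [-0.1  0.  -0.1] w 0.0853
slide [-0.8 -2.3  2.4] twist [ 0.22 -0.01  0.14] | dist 3.0 ang 0.0
```

Close the fingers on the body.

arm_command([
  {"fingers": 120,"slide": [-0.5,0,1],"twist": [0,0,0]},
  {"fingers": 120,"slide": [-0.5,0,1],"twist": [0,0,0]},
  {"fingers": 160,"slide": [-0.5,0,1],"twist": [0,0,0]},
  {"fingers": 160,"slide": [-0.5,0,1],"twist": [0,0,0]},
  {"fingers": 160,"slide": [-0.5,0,1],"twist": [0,0,0]},
], grip_force=60)

```text
t: 3.55
position: [0.6146, -0.3333, 0.0116]
orientation: [2.063, 1.735, 0.469]
wrist_force: [-5.2, 1.4, 8.2]
gripper_width: 0.0632
```

```bash
python3 - <<'E'
from g import *
s=now();go(s['position']+[0,0,.2],rot(-10,30,True));go(s['position']+[-.02,.1,.25],rot(-10,0,True))
E
```

```text
t 3.55 p [ 0.6146 -0.3333  0.0116] z az/lean -10.1 30.4 x yaw 80.1 xz -0.003 q [-0.668  0.247  1.991  0.536  0.486 -2.492] F [-5.2  1.4  8.2] w 0.0632
slide [  -0.5  101.2 -172.5] twist [0.4  0.07 0.17] | dist 200.0 ang 0.0
slide [  94.4   94.8 -234.5] twist [30.4   0.11  0.15] | dist 270.0 ang 30.0
```

arm_command([
  {"fingers": 160,"slide": [-0.5,10,-17],"twist": [0,0,0]},
  {"fingers": 160,"slide": [-0.5,25,-43],"twist": [0,0,0]},
  {"fingers": 160,"slide": [-0.5,50,-86],"twist": [0,0,0]},
  {"fingers": 160,"slide": [-0.5,75,-130],"twist": [0,0,0]},
  {"fingers": 160,"slide": [-0.5,101,-172],"twist": [0,0,0]},
])

```text
t: 4.05
position: [0.6131, -0.3324, 0.2115]
orientation: [2.065, 1.737, 0.467]
wrist_force: [0.3, 0.3, -2.8]
gripper_width: 0.0631
```

```bash
python3 - <<'E'
from g import *
s=now();go([.6,-.2,.25],rot(-10,0,True))
from workcell import get_image
from h import *
p,d_=get_image("scene");np.savez("pics/scene2.npz",p=p,d=d_);crop("scene",2,150,310,100,300,3.8,"pics/s2.png")
E
```

```text
t 4.05 p [ 0.6131 -0.3324  0.2115] z az/lean -10.0 30.2 x yaw 80.1 xz -0.002 q [-0.669 -0.014  1.893  0.333  0.817 -2.241] F [ 0.3  0.3 -2.8] w 0.0631
slide [128.1 -11.3 -51.4] twist [30.22  0.06  0.13] | dist 139.0 ang 30.0
```

View pics/s2.png

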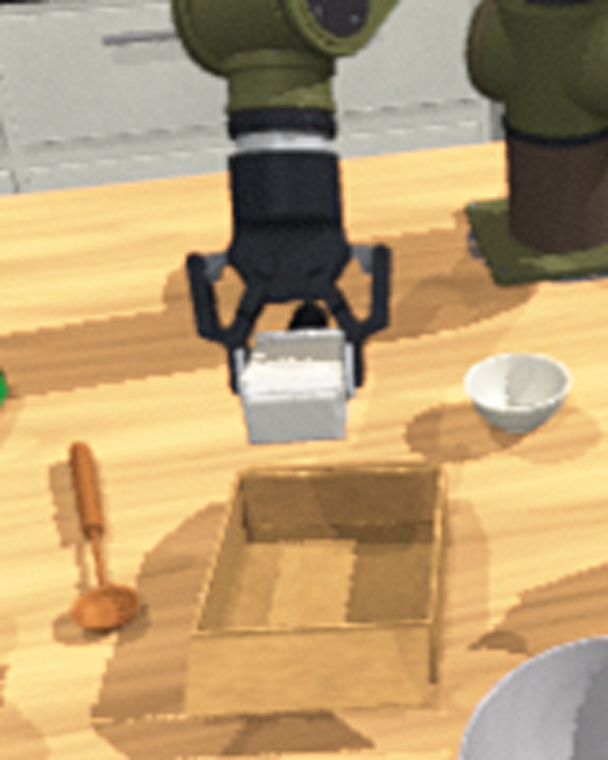

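arm_command([
  {"fingers": 160,"slide": [30,0,-20],"twist": [8,0,0]},
  {"fingers": 160,"slide": [60,0,-40],"twist": [16,0,0]},
  {"fingers": 160,"slide": [95,-10,-51],"twist": [24,0,0]},
  {"fingers": 160,"slide": [128,-11,-51],"twist": [30,0,0]},
  {"fingers": 160,"slide": [128,-11,-51],"twist": [30,0,0]},
])

```text
t: 4.6
position: [0.6063, -0.1994, 0.2616]
orientation: [2.385, 2.013, 0.011]
wrist_force: [-0.7, -0.5, -3.8]
gripper_width: 0.063
```

```bash
python3 - <<'E'
from g import *
s=now();go([.6,-.1,.27],rot(80,0,False));
E
```

```text
t 4.6 p [ 0.6063 -0.1994  0.2616] z az/lean -30.9 1.3 x yaw 80.3 xz -0.008 q [-0.4    0.069  1.659 -0.003  1.393 -1.802] F [-0.7 -0.5 -3.8] w 0.063
slide [ 96.8 -22.7  -9.6] twist [ 1.27 -0.56 90.33] | dist 100.0 ang 90.0
```

arm_command([
  {"fingers": 160,"slide": [15,-4,-5],"twist": [1,-0.5,8.5]},
  {"fingers": 160,"slide": [30,-8,-9],"twist": [1,-0.5,17]},
  {"fingers": 160,"slide": [50,-12,-9],"twist": [1.2,-0.5,25.5]},
  {"fingers": 160,"slide": [70,-17,-9],"twist": [1.2,-0.5,34]},
  {"fingers": 160,"slide": [97,-22,-9],"twist": [1.2,-0.5,42.5]},
])

```text
t: 5.1
position: [0.5998, -0.1002, 0.2681]
orientation: [2.97, 1.005, -0.01]
wrist_force: [-0.2, -0.6, -3.3]
gripper_width: 0.0633
```

```bash
python3 - <<'E'
from g import *
s=now();go([.6,-.1,.27],rot(80,0,False));
E
```

```text
t 5.1 p [ 0.5998 -0.1002  0.2681] z az/lean -117.4 0.5 x yaw 37.4 xz -0.008 q [-0.25   0.014  1.704 -0.009  1.425 -0.901] F [-0.2 -0.6 -3.3] w 0.0633
slide [ 0.2 -0.  -1.9] twist [ 0.39  0.34 47.38] | dist 2.0 ang 47.0
```

arm_command([
  {"fingers": 160,"slide": [0,0,-2],"twist": [0.4,0.3,8.5]},
  {"fingers": 160,"slide": [0,0,-2],"twist": [0.4,0.3,17]},
  {"fingers": 160,"slide": [0,0,-2],"twist": [0.4,0.3,25.5]},
  {"fingers": 160,"slide": [0,0,-2],"twist": [0.4,0.3,34]},
  {"fingers": 160,"slide": [0,0,-2],"twist": [0.4,0.3,42.5]},
])

```text
t: 5.6
position: [0.5989, -0.1006, 0.2688]
orientation: [-3.138, 0.151, 0.003]
wrist_force: [0.3, -0.1, -2.8]
gripper_width: 0.0634
```

```bash
python3 - <<'E'
from g import *
s=now()
Rl=rot(80,60,False);z=Rl.as_matrix()[:,2];go(np.array([.6,-.03,.20])+z*.027,Rl)
E
```

```text
t 5.6 p [ 0.5989 -0.1006  0.2688] z az/lean 168.7 0.1 x yaw -5.5 xz -0.002 q [-0.255  0.011  1.706 -0.     1.427 -0.159] F [ 0.3 -0.1 -2.8] w 0.0634
slide [ -3.7 -93.6  82.3] twist [59.96  2.47  4.01] | dist 125.0 ang 60.0
```

arm_command([
  {"fingers": 160,"slide": [0,-20,0],"twist": [8.3,0.3,0.6]},
  {"fingers": 160,"slide": [0,-40,10],"twist": [16.6,0.6,1.2]},
  {"fingers": 160,"slide": [-1,-60,25],"twist": [25,1,1.8]},
  {"fingers": 160,"slide": [-2,-75,40],"twist": [33,1.4,2.4]},
  {"fingers": 160,"slide": [-3,-90,60],"twist": [41.5,1.8,3]},
])

```text
t: 6.1
position: [0.6048, -0.0113, 0.2093]
orientation: [-2.408, 0.184, -0.087]
wrist_force: [0.1, 0.6, -3.9]
gripper_width: 0.0631
```

```bash
python3 - <<'E'
from g import *
s=now()
Rl=rot(80,60,False);z=Rl.as_matrix()[:,2];go(np.array([.6,-.03,.20])+z*.027,Rl)
E
```

```text
t 6.1 p [ 0.6048 -0.0113  0.2093] z az/lean 80.2 41.7 x yaw -9.0 xz 0.013 q [-0.412  0.099  1.837  0.709  1.452 -0.438] F [ 0.1  0.6 -3.9] w 0.0631
slide [-1.7 12.1 19.7] twist [18.26  0.32  1.19] | dist 23.0 ang 18.0
```

arm_command([
  {"fingers": 160,"slide": [-0.5,4,6],"twist": [6,0,0.4]},
  {"fingers": 160,"slide": [-1,8,12],"twist": [12,0.2,0.8]},
  {"fingers": 160,"slide": [-1.7,12,20],"twist": [18.2,0.3,1.2]},
  {"fingers": 160,"slide": [-1.7,12,20],"twist": [18.2,0.3,1.2]},
])

```text
t: 6.5
position: [0.6012, -0.0076, 0.1805]
orientation: [-2.089, 0.192, -0.097]
wrist_force: [-1.2, 0.7, -4.2]
gripper_width: 0.063
```

```bash
python3 - <<'E'
from g import *
s=now()
Rl=rot(80,60,False);z=Rl.as_matrix()[:,2];go(np.array([.6,-.03,.20])+z*.027,Rl)
from workcell import get_image
from h import *
for n in("scene","top"):
    p,d_=get_image(n);np.savez(f"pics/{n}3.npz",p=p,d=d_)
crop("scene",3,230,390,90,250,4.5,"pics/s3.png")
E
```

```text
t 6.5 p [ 0.6012 -0.0076  0.1805] z az/lean 80.2 59.9 x yaw -10.2 xz -0.01 q [-0.496  0.223  1.876  0.962  1.556 -0.6  ] F [-1.2  0.7 -4.2] w 0.063
slide [ 2.6 -5.7 -2.1] twist [ 0.08  0.14 -0.57] | dist 7.0 ang 1.0
```

View pics/s3.png

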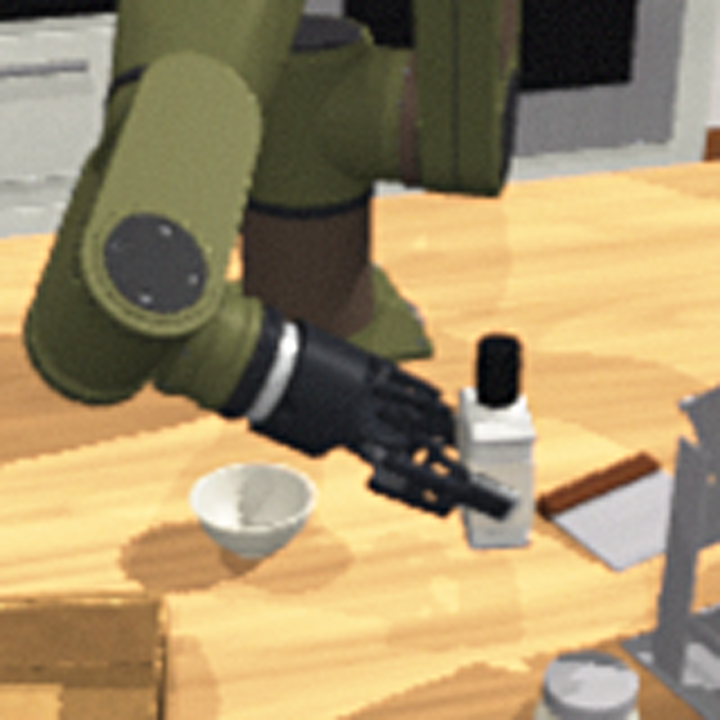

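```bash
python3 - <<'E'
from h import *
from g import *
p,d_=load("scene",3);C=cloud("scene",d_)
# tin region crop px -> full
def full(x,y,s=4.5,o=(230,90)): return (x+.5)/s-.5+o[0],(y+.5)/s-.5+o[1]
for x,y in((499,350),(499,390),(500,425),(500,450),(500,530),(500,541)):
    u,v=full(x,y);print((x,y),C[int(round(v)),int(round(u))].round(4))
s=status.get_state();Rm=R.from_rotvec(s['orientation'])
# predicted tin pose from pick transform
Rp=R.from_rotvec([2.063,1.735,.469]);pp=np.array([.6146,-.3333,.0116])
tz=-d;tx=np.array([0,0,1]);Rt=R.from_matrix(np.stack([tx,np.cross(tz,tx),tz],1))
M=s['position']+Rm.apply(Rp.inv().apply(base-pp));RT=Rm*Rp.inv()*Rt
print("pred base",M.round(4),"axis",RT.as_matrix()[:,2].round(3))
for q in [M,M+RT.as_matrix()[:,2]*.135]: 
    u=proj("scene",q)[0];print(((u-[230,90]+.5)*4.5-.5).round())
E
```

```text
(499, 350) [ 0.6078 -0.0252  0.2836]
(499, 390) [ 0.6122 -0.0257  0.2581]
(500, 425) [ 0.6203 -0.0247  0.2371]
(500, 450) [ 0.6302 -0.0276  0.2239]
(500, 530) [ 0.6293 -0.0248  0.1663]
(500, 541) [ 0.6308 -0.025   0.157 ]
pred base [ 0.6018 -0.0194  0.1549] axis [ 0.003 -0.004  1.   ]
[494. 519.]
[502. 334.]
```

```bash
python3 - <<'E'
from g import *
s=status.get_state();Rl=rot(80,60,False)
for dz in(.10,.145,.153): go(s['position']+[0,0,-dz],Rl)
E
```

```text
slide [ 0.2 86.4 50.3] twist [ 0.19  0.01 -0.13] | dist 100.0 ang 0.0
slide [  0.3 125.3  72.9] twist [ 0.19  0.01 -0.13] | dist 145.0 ang 0.0
slide [  0.3 132.2  76.9] twist [ 0.19  0.01 -0.13] | dist 153.0 ang 0.0
```

arm_command([
  {"fingers": 160,"slide": [0,30,17.5],"twist": [0,0,0]},
  {"fingers": 160,"slide": [0,70,41],"twist": [0.2,0,0]},
  {"fingers": 160,"slide": [0,105,61],"twist": [0.2,0,0]},
  {"fingers": 160,"slide": [0.3,122,71],"twist": [0.2,0,0]},
  {"fingers": 160,"slide": [0.3,126,73.3],"twist": [0.2,0,0]},
])

```text
t: 7.1
position: [0.6031, -0.0067, 0.0381]
orientation: [-2.089, 0.185, -0.102]
wrist_force: [0.3, 0.0, -2.8]
gripper_width: 0.063
```

```bash
python3 - <<'E'
from g import *
s=now();Rl=rot(80,60,False)
for dz in(.004,.008): go(s['position']+[0,0,-dz],Rl)
from workcell import get_image
from h import *
p,d_=get_image("scene");np.savez("pics/scene4.npz",p=p,d=d_)
crop("scene",4,230,390,130,270,5,"pics/s4.png")
E
```

```text
t 7.1 p [ 0.6031 -0.0067  0.0381] z az/lean 80.1 59.9 x yaw -10.0 xz -0.004 q [-0.494  0.448  1.886  0.98   1.421 -0.801] F [ 0.3  0.  -2.8] w 0.063
slide [0.  3.5 2. ] twist [ 0.09  0.09 -0.19] | dist 4.0 ang 0.0
slide [0.  6.9 4. ] twist [ 0.09  0.09 -0.19] | dist 8.0 ang 0.0
```

View pics/s4.png

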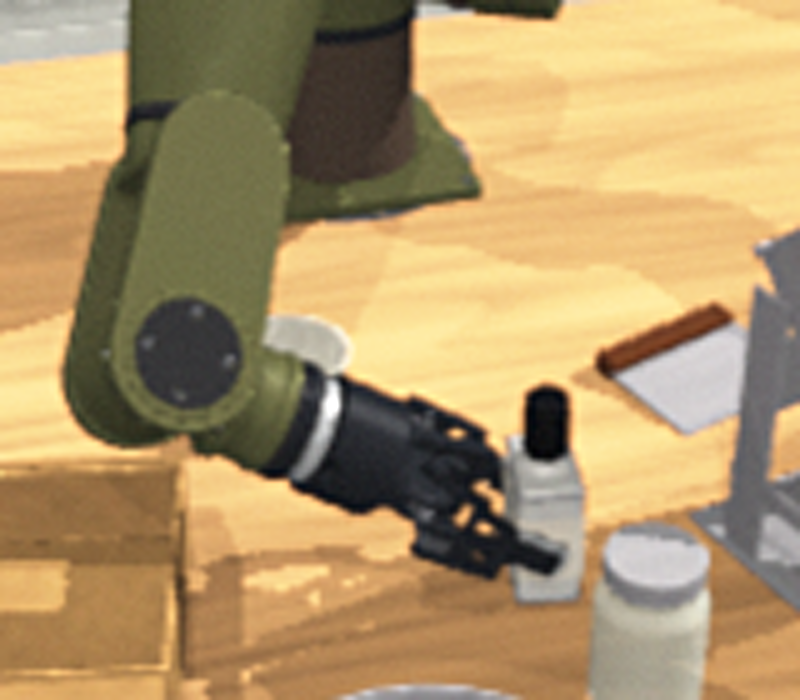

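arm_command([
  {"fingers": 160,"slide": [0,1.7,1],"twist": [0,0,0]},
  {"fingers": 160,"slide": [0,3.5,2],"twist": [0,0,0]},
  {"fingers": 160,"slide": [0,5.2,3],"twist": [0,0,0]},
])

```text
t: 7.45
position: [0.6049, -0.0075, 0.0348]
orientation: [-2.091, 0.182, -0.107]
wrist_force: [0.6, 0.0, -3.0]
gripper_width: 0.0629
```

arm_command([
  {"fingers": 160,"slide": [0,2,1.2],"twist": [0,0,0]},
  {"fingers": 160,"slide": [0,4.3,2.5],"twist": [0,0,0]},
  {"fingers": 160,"slide": [0,5.2,3],"twist": [0,0,0]},
])

```text
t: 7.75
position: [0.6057, -0.0078, 0.0324]
orientation: [-2.086, 0.179, -0.108]
wrist_force: [-6.0, -4.6, 13.8]
gripper_width: 0.0629
```

arm_command([
  {"fingers": 160,"slide": [0,-1,-0.5],"twist": [0,0,0]},
  {"fingers": 100,"slide": [0,-1,-0.5],"twist": [0,0,0]},
  {"fingers": 0,"slide": [0,-1,-0.5],"twist": [0,0,0]},
  {"fingers": 0,"slide": [0,-1,-0.5],"twist": [0,0,0]},
  {"fingers": 0,"slide": [0,-1,-0.5],"twist": [0,0,0]},
])

```text
t: 8.25
position: [0.6058, -0.0077, 0.0337]
orientation: [-2.085, 0.179, -0.108]
wrist_force: [0.6, -0.2, -0.5]
gripper_width: 0.0858
```

```bash
python3 - <<'E'
from g import *
s=now();z=R.from_rotvec(s['orientation']).as_matrix()[:,2]
go(s['position']-z*.07,rot(80,60,False)); go(np.array([.6,-.05,.3]),rot(80,0,False))
E
```

```text
t 8.25 p [ 0.6058 -0.0077  0.0337] z az/lean 80.0 60.2 x yaw -9.9 xz 0.003 q [-0.494  0.462  1.879  0.985  1.419 -0.814] F [ 0.6 -0.2 -0.5] w 0.0858
slide [ -0.  -0. -70.] twist [-0.18 -0.02  0.19] | dist 70.0 ang 0.0
slide [   2.4 -209.8 -169.5] twist [-60.18  -0.12   0.16] | dist 270.0 ang 60.0
```

arm_command([
  {"fingers": 0,"slide": [0,0,-25],"twist": [0,0,0]},
  {"fingers": 0,"slide": [0,0,-65],"twist": [0,0,0]},
  {"fingers": 0,"slide": [0,-20,-110],"twist": [0,0,0]},
  {"fingers": 0,"slide": [0,-60,-130],"twist": [-8,0,0]},
  {"fingers": 0,"slide": [0,-100,-150],"twist": [-16,0,0]},
])

```text
t: 8.75
position: [0.5911, -0.0887, 0.1954]
orientation: [-2.367, 0.21, -0.086]
wrist_force: [1.4, -0.3, 0.4]
gripper_width: 0.0855
```

```bash
python3 - <<'E'
from g import *
s=now(); go(np.array([.6,-.1,.3]),rot(80,0,False))
from workcell import get_image
from h import *
for n in("scene","top"):
    p,d_=get_image(n);np.savez(f"pics/{n}5.npz",p=p,d=d_)
crop("scene",5,250,410,130,270,5,"pics/s5.png")
crop("top",5,250,350,130,230,6,"pics/t5.png")
E
```

```text
t 8.75 p [ 0.5911 -0.0887  0.1954] z az/lean 79.8 44.0 x yaw -10.2 xz 0.001 q [-0.547  0.157  1.811  0.705  1.523 -0.535] F [ 1.4 -0.3  0.4] w 0.0855
slide [ 10.8 -65.7 -81.9] twist [-43.96  -0.13  -0.15] | dist 106.0 ang 44.0
```

View pics/s5.png

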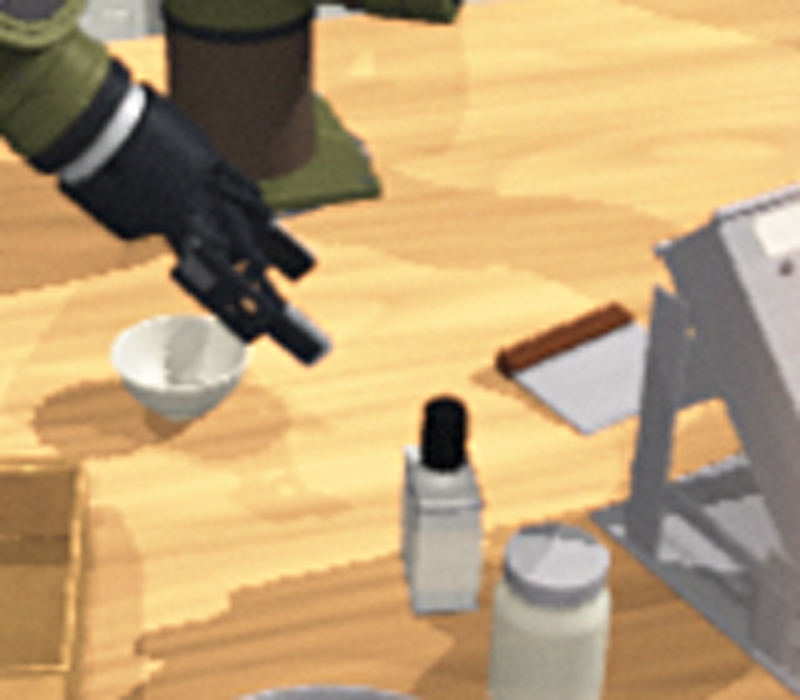

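View pics/t5.png

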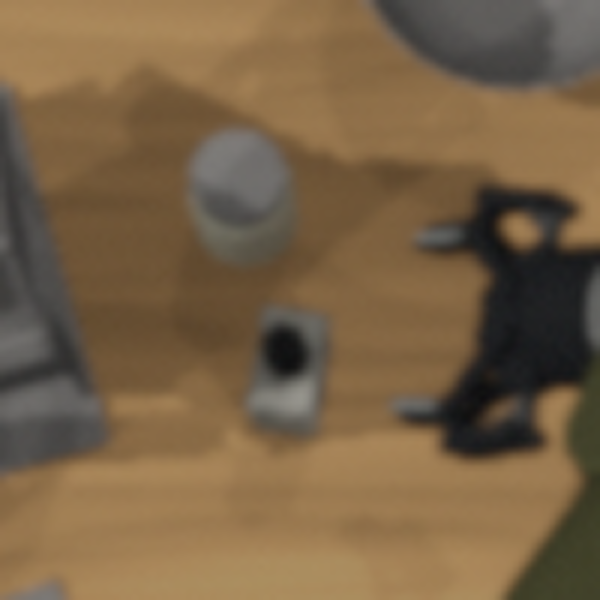

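```bash
cat > m5.py <<'E'
from g import *
from h import *
m=camera_model("top");T=m['cam_to_world']
def hit(u,v,z):
    r=T[:3,:3]@np.array([(u-m['cx'])/m['fx'],-(v-m['cy'])/m['fy'],-1]);o=T[:3,3];return o+r*(z-o[2])/r[2]
def hc(x,y,z,s=6,o=(250,130)): return hit((x+.5)/s-.5+o[0],(y+.5)/s-.5+o[1],z)
E
python3 - <<'E'
from m5 import *
print("cap",hc(285,350,.135).round(4),"jar",hc(238,175,.105).round(4))
q=[hc(262,312,.089),hc(326,322,.089),hc(312,432,.089),hc(250,422,.089)]
for c in q: print(c.round(4))
# scene: cap top centre px (445,408) crop s5
ms=camera_model("scene");
p,dd=load("scene",5);C=cloud("scene",dd)
blk=(p.max(2)<60);k=np.zeros_like(blk);k[205:226,330:346]=1
P=C[blk&k];P=P[(P[:,2]>.1)&(P[:,2]<.15)];print(len(P),P.mean(0),P.min(0),P.max(0))
u0=(445+.5)/5-.5+250
r=ms['cam_to_world'][:3,:3]@np.array([(u0-ms['cx'])/ms['fx'],-((405.5)/5-.5+130-ms['cy'])/ms['fy'],-1]);o=ms['cam_to_world'][:3,3]
print("scene cap top",(o+r*(.135-o[2])/r[2]).round(4))
E
```

```text
cap [ 0.5998 -0.0219  0.135 ] jar [0.7147 0.0056 0.105 ]
[ 0.6329 -0.0064  0.089 ]
[ 0.6255 -0.0451  0.089 ]
[ 0.5582 -0.035   0.089 ]
[0.5654 0.0022 0.089 ]
101 [ 0.61300821 -0.02518027  0.12222009] [ 0.59701853 -0.03473352  0.10022433] [ 0.62057219 -0.0138084   0.137419  ]
scene cap top [ 0.6019 -0.0213  0.135 ]
```

arm_command([
  {"fingers": 100,"slide": [2,-20,-35],"twist": [-8.5,0,0]},
  {"fingers": 100,"slide": [4,-40,-60],"twist": [-17,0,0]},
  {"fingers": 100,"slide": [6,-60,-80],"twist": [-25.5,0,0]},
  {"fingers": 100,"slide": [8,-66,-82],"twist": [-34,0,0]},
  {"fingers": 100,"slide": [10,-66,-82],"twist": [-42,0,0]},
])

```text
t: 9.35
position: [0.6034, -0.0978, 0.3173]
orientation: [-3.106, 0.266, -0.052]
wrist_force: [0.3, 0.5, -0.5]
gripper_width: 0.0518
```

```bash
python3 - <<'E'
from g import *
s=now(); go(np.array([.602,-.021,.22]),rot(80.5,0,False));go(np.array([.602,-.021,.095]),rot(80.5,0,False))
E
```

```text
t 9.35 p [ 0.6034 -0.0978  0.3173] z az/lean 30.6 2.3 x yaw -9.8 xz 0.031 q [-0.262 -0.019  1.656  0.029  1.476 -0.093] F [ 0.3  0.5 -0.5] w 0.0518
slide [-17.5 -72.9  98.7] twist [-1.51 -1.78 -0.27] | dist 124.0 ang 2.0
slide [-21.4 -69.6 223.6] twist [-1.51 -1.78 -0.27] | dist 235.0 ang 2.0
```

arm_command([
  {"fingers": 100,"slide": [-17.5,-73,99],"twist": [-1.5,-1.8,-0.3]},
  {"fingers": 100,"slide": [-17.5,-73,99],"twist": [-1.5,-1.8,-0.3]},
  {"fingers": 100,"slide": [-17.5,-73,99],"twist": [-1.5,-1.8,-0.3]},
  {"fingers": 100,"slide": [-17.5,-73,99],"twist": [-1.5,-1.8,-0.3]},
])

```text
t: 9.75
position: [0.5999, -0.0191, 0.2158]
orientation: [-3.13, 0.255, 0.012]
wrist_force: [-0.2, -0.6, 0.6]
gripper_width: 0.0522
```

```bash
python3 - <<'E'
from g import *
s=now(); go(np.array([.602,-.021,.095]),rot(80.5,0,False))
from workcell import get_image
from h import *
for n in("scene",):
    p,d_=get_image(n);np.savez(f"pics/{n}6.npz",p=p,d=d_)
crop("scene",6,280,400,130,270,5,"pics/s6.png")
E
```

```text
t 9.75 p [ 0.5999 -0.0191  0.2158] z az/lean 168.6 0.4 x yaw -9.3 xz -0.008 q [-1.210e-01  3.000e-02  1.776e+00  1.000e-03  1.343e+00  4.100e-02] F [-0.2 -0.6  0.6] w 0.0522
slide [  3.3   1.6 120.8] twist [-0.02  0.44  0.18] | dist 121.0 ang 0.0
```

View pics/s6.png

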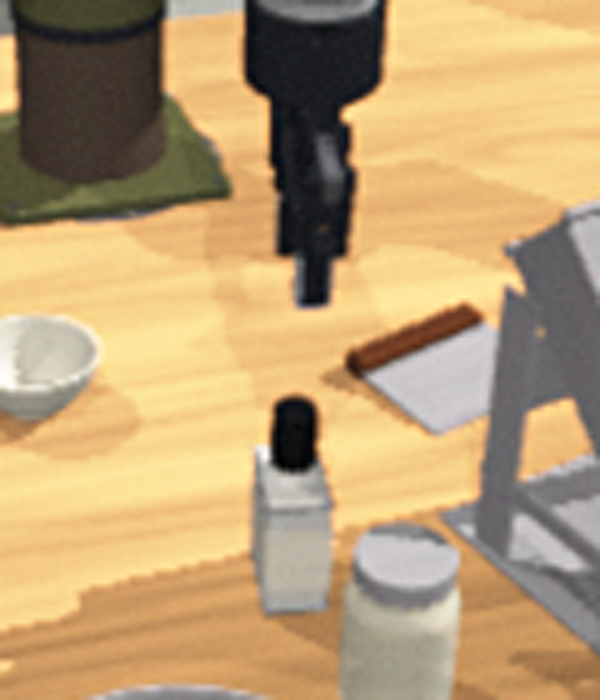

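```bash
python3 - <<'E'
from g import *
from h import *
s=status.get_state()
for P in (s['position'],[.602,-.021,.135],[.602,-.021,.095]): print(((proj("scene",P)[0]-[280,130]+.5)*5-.5).round(1))
E
```

```text
[301.4 282.8]
[295.5 405.1]
[293.1 459.7]
```

arm_command([
  {"fingers": 100,"slide": [2.5,2,40],"twist": [0,0.4,0]},
  {"fingers": 100,"slide": [2.5,2,80],"twist": [0,0.4,0]},
  {"fingers": 100,"slide": [2.5,2,110],"twist": [0,0.4,0]},
  {"fingers": 100,"slide": [2.5,2,120],"twist": [0,0.4,0]},
  {"fingers": 100,"slide": [2.5,2,120],"twist": [0,0.4,0]},
])

```text
t: 10.3
position: [0.6035, -0.0242, 0.099]
orientation: [3.13, -0.26, 0.006]
wrist_force: [0.2, -0.5, 0.5]
gripper_width: 0.0519
```

arm_command([
  {"fingers": 190,"slide": [0,0,0],"twist": [0,0,0]},
  {"fingers": 230,"slide": [0,0,0],"twist": [0,0,0]},
  {"fingers": 230,"slide": [0,0,0],"twist": [0,0,0]},
  {"fingers": 230,"slide": [0,0,0],"twist": [0,0,0]},
  {"fingers": 230,"slide": [0,0,0],"twist": [0,0,0]},
], grip_force=80)

```text
t: 10.8
position: [0.6055, -0.0248, 0.1023]
orientation: [3.129, -0.259, 0.014]
wrist_force: [-0.6, -1.4, 6.0]
gripper_width: 0.0258
```

```bash
python3 - <<'E'
from g import *
s=now()
from workcell import get_image
from h import *
for n in("scene",):
    p,d_=get_image(n);np.savez(f"pics/{n}7.npz",p=p,d=d_)
crop("scene",7,280,400,130,270,5,"pics/s7.png")
go(s['position']+[0,0,.2],rot(80.5,0,False))
E
```

```text
t 10.8 p [ 0.6055 -0.0248  0.1023] z az/lean -14.9 0.5 x yaw -9.5 xz 0.009 q [-1.290e-01  1.360e-01  1.864e+00 -1.000e-03  1.133e+00  3.700e-02] F [-0.6 -1.4  6. ] w 0.0258
slide [   1.8    0.2 -200. ] twist [ 0.05 -0.53  0.03] | dist 200.0 ang 1.0
```

View pics/s7.png

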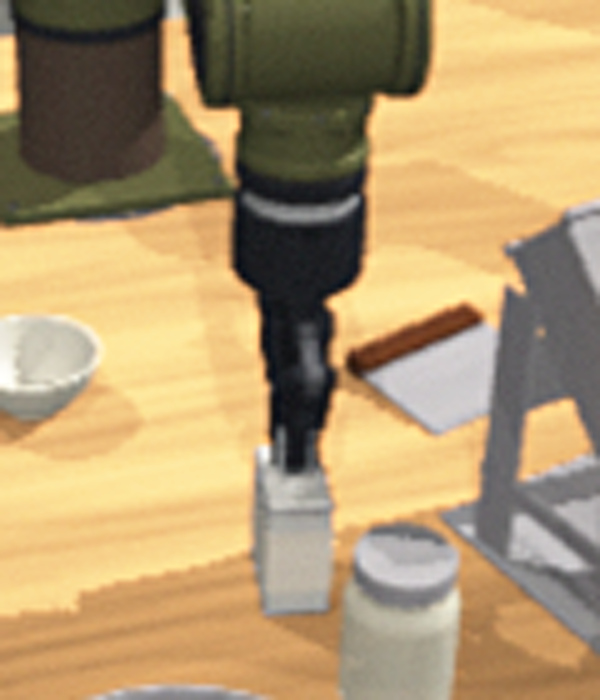

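arm_command([
  {"fingers": 230,"slide": [0,0,-15],"twist": [0,0,0]},
  {"fingers": 230,"slide": [0,0,-45],"twist": [0,0,0]},
  {"fingers": 230,"slide": [0,0,-90],"twist": [0,0,0]},
  {"fingers": 230,"slide": [0,0,-135],"twist": [0,0,0]},
  {"fingers": 230,"slide": [0,0,-180],"twist": [0,0,0]},
])

```text
t: 11.35
position: [0.6032, -0.0241, 0.2844]
orientation: [3.129, -0.259, 0.014]
wrist_force: [0.2, -0.2, -3.3]
gripper_width: 0.026
```

```bash
python3 - <<'E'
from g import *
s=now()
from workcell import get_image
from h import *
for n in("scene","top"):
    p,d_=get_image(n);np.savez(f"pics/{n}8.npz",p=p,d=d_)
crop("scene",8,250,400,80,230,5,"pics/s8.png")
Rt=rot(15,0,False);go(s['position'],Rt)
E
```

```text
t 11.35 p [ 0.6032 -0.0241  0.2844] z az/lean -13.9 0.5 x yaw -9.5 xz 0.009 q [-1.280e-01 -1.000e-02  1.701e+00 -1.000e-03  1.442e+00  3.700e-02] F [ 0.2 -0.2 -3.3] w 0.026
slide [-4.3  0.2  8.2] twist [-0.82 -1.29 65.54] | dist 9.0 ang 66.0
```

View pics/s8.png

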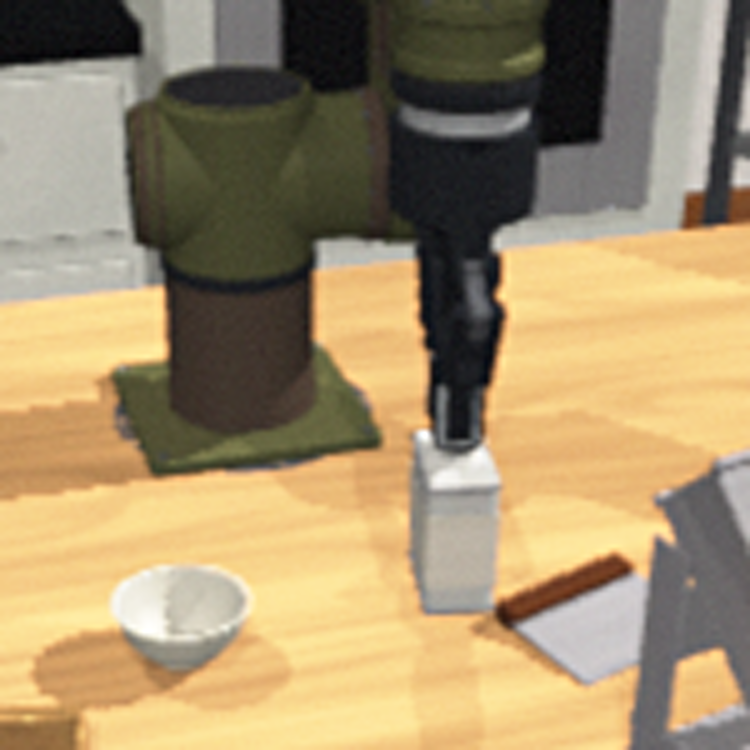

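```bash
python3 - <<'E'
from g import *
Rt=rot(15,0,False);go([.47,.06,.37],Rt);print(lane(-.417,0,.022),lane(-.247,0,.022))
E
```

```text
slide [-147.3  -60.8  -81. ] twist [-0.82 -1.29 65.54] | dist 179.0 ang 66.0
[0.47459734 0.21361353 0.34400745] [0.5907095  0.24472569 0.2237993 ]
```

arm_command([
  {"fingers": 230,"slide": [-25,-10,-35],"twist": [0,-0.2,8.5]},
  {"fingers": 230,"slide": [-55,-22,-65],"twist": [-0.2,-0.4,17]},
  {"fingers": 230,"slide": [-85,-35,-81],"twist": [-0.4,-0.7,25.5]},
  {"fingers": 230,"slide": [-115,-48,-81],"twist": [-0.5,-0.9,34]},
  {"fingers": 230,"slide": [-147,-60,-81],"twist": [-0.6,-1,42.5]},
])

```text
t: 11.95
position: [0.4688, 0.0599, 0.37]
orientation: [2.819, -1.384, 0.01]
wrist_force: [0.0, 1.1, -3.5]
gripper_width: 0.0258
```

```bash
python3 - <<'E'
from g import *
now();go([.46,.12,.39],rot(15,0,False));go(lane(-.437,0,.022),rot(15,45,False))
E
```

```text
t 11.95 p [0.4688 0.0599 0.37  ] z az/lean -37.9 0.4 x yaw -52.3 xz 0.006 q [ 0.016 -0.329  1.84  -0.004  1.625  0.928] F [ 0.   1.1 -3.5] w 0.0258
slide [-52.9 -29.8 -20.3] twist [-0.16 -0.33 22.69] | dist 64.0 ang 23.0
slide [-123.7  -85.5   11.2] twist [44.24  8.59 21.63] | dist 151.0 ang 50.0
```

arm_command([
  {"fingers": 230,"slide": [-18,-10,-8],"twist": [0,0,8]},
  {"fingers": 230,"slide": [-35,-20,-15],"twist": [0,-0.2,16]},
  {"fingers": 230,"slide": [-53,-30,-20],"twist": [-0.2,-0.3,22.7]},
  {"fingers": 230,"slide": [-53,-30,-20],"twist": [-0.2,-0.3,22.7]},
])

```text
t: 12.35
position: [0.4593, 0.122, 0.3898]
orientation: [2.494, -1.91, -0.001]
wrist_force: [0.6, 0.7, -3.1]
gripper_width: 0.026
```

```bash
python3 - <<'E'
from g import *
now();go(lane(-.437,0,.022),rot(15,45,False))
E
```

```text
t 12.35 p [0.4593 0.122  0.3898] z az/lean 156.3 0.0 x yaw -74.9 xz -0.0 q [ 0.147 -0.32   1.801  0.     1.661  1.453] F [ 0.6  0.7 -3.1] w 0.026
slide [-84.4 -24.5  31.7] twist [45.02  0.06  0.11] | dist 93.0 ang 45.0
```

arm_command([
  {"fingers": 230,"slide": [-17,-5,0],"twist": [8.5,0,0]},
  {"fingers": 230,"slide": [-34,-10,5],"twist": [17,0,0]},
  {"fingers": 230,"slide": [-51,-15,12],"twist": [25.5,0,0]},
  {"fingers": 230,"slide": [-68,-20,20],"twist": [34,0,0]},
  {"fingers": 230,"slide": [-84,-24,30],"twist": [42.5,0,0]},
])

```text
t: 12.85
position: [0.4602, 0.2092, 0.3593]
orientation: [-1.974, 1.51, -0.592]
wrist_force: [0.3, -1.4, -4.0]
gripper_width: 0.0264
```

arm_command([
  {"fingers": 230,"slide": [0,0,0],"twist": [2,0,0]},
  {"fingers": 230,"slide": [0,0,0],"twist": [2.5,0,0]},
])

```text
t: 13.05
position: [0.4582, 0.2087, 0.3547]
orientation: [-1.948, 1.486, -0.617]
wrist_force: [-0.5, 0.1, -3.2]
gripper_width: 0.0265
```

```bash
python3 - <<'E'
from g import *
s=now();go(lane(-.437,0,.022),rot(15,45,False))
from workcell import get_image
from h import *
for n in("scene","top"):
    p,d_=get_image(n);np.savez(f"pics/{n}9.npz",p=p,d=d_)
crop("scene",9,350,490,70,210,5,"pics/s9.png")
crop("top",9,180,300,110,230,6,"pics/t9.png")
E
```

```text
t 13.05 p [0.4582 0.2087 0.3547] z az/lean 15.1 44.9 x yaw -74.8 xz 0.003 q [ 0.357 -0.743  2.255 -0.088  0.849  1.692] F [-0.5  0.1 -3.2] w 0.0265
slide [-0.4 -4.5 -0.3] twist [0.09 0.06 0.28] | dist 5.0 ang 0.0
```

View pics/s9.png

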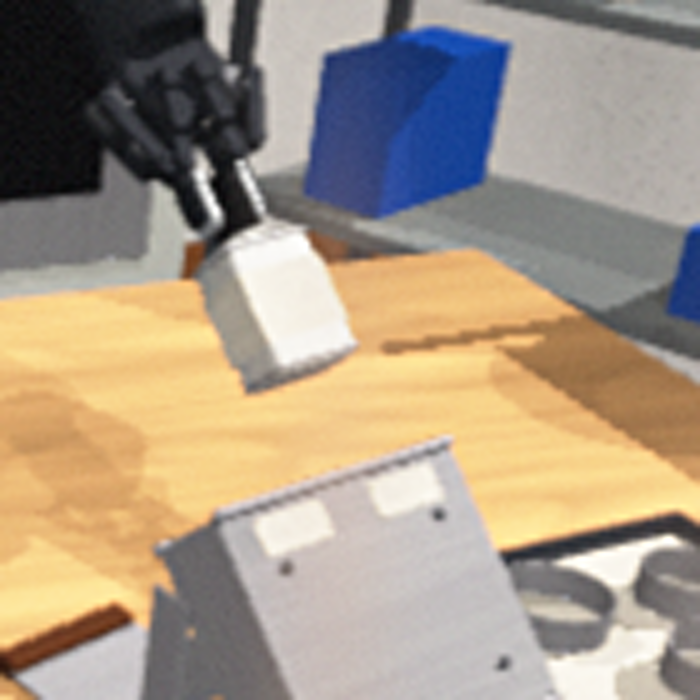

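View pics/t9.png

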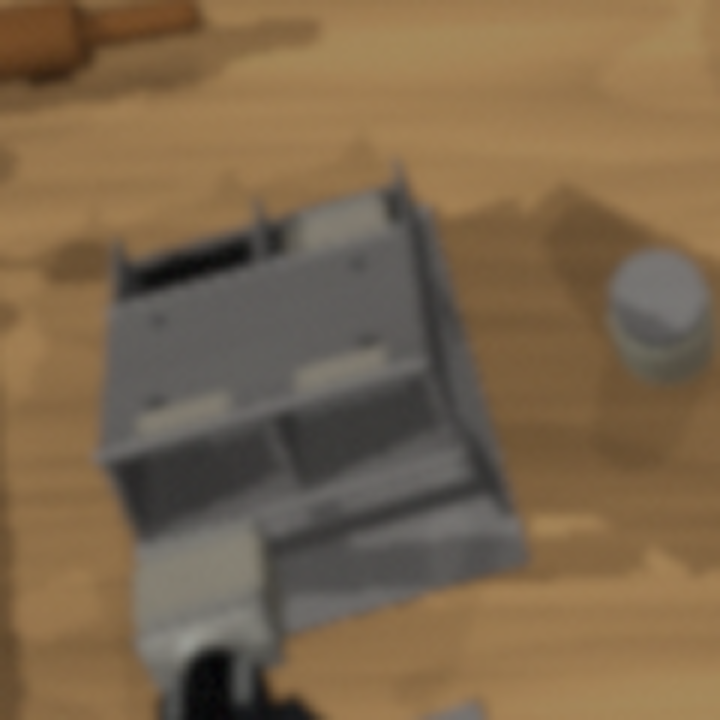

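```bash
cat > tinlane.py <<'E'
from g import *
from h import *
def L(C): 
    x=C@ex;z=C[...,2];return np.stack([(x-z)*s_-.537,C@ey-.0835,(x+z)*s_-.5845],-1)
def fit(n,k,u0,u1,v0,v1,lo=.025,hi=.07,xr=(-.5,-.2)):
    _,dd=load(n,k);q=L(cloud(n,dd))[v0:v1,u0:u1].reshape(-1,3)
    q=q[(q[:,2]>lo)&(q[:,2]<hi)&(q[:,0]>xr[0])&(q[:,0]<xr[1])&(abs(q[:,1])<.06)]
    c=np.median(q,0);nn=np.array([0,0,1.])
    for i in range(8):
        e=q[abs((q-c)@nn)<.004];c=e.mean(0);nn=np.linalg.svd(e-c,full_matrices=False)[2][2];nn*=np.sign(nn[2])
    print(n,len(e),"c",c.round(4),"normal",nn.round(3),"x",np.percentile(e[:,0],[2,98]).round(4),"y",np.percentile(e[:,1],[2,50,98]).round(4))
E
python3 - <<'E'
from tinlane import *
fit("top",9,180,240,190,225);fit("scene",9,385,425,110,152)
s=status.get_state();print("tcp lane",L(s['position']).round(4))
E
```

```text
top 374 c [-0.3874 -0.0013  0.0424] normal [-0.016 -0.017  1.   ] x [-0.436  -0.3404] y [-0.0317 -0.0011  0.0297]
scene 478 c [-0.3786 -0.0013  0.0412] normal [ 0.007 -0.016  1.   ] x [-0.4212 -0.3367] y [-0.0319 -0.0018  0.0315]
tcp lane [-0.4383 -0.0009  0.0214]
```

arm_command([
  {"fingers": 230,"slide": [-1,-4,0],"twist": [0,0,0.2]},
  {"fingers": 230,"slide": [-1,-4,20],"twist": [0,0,0.2]},
  {"fingers": 230,"slide": [-1,-4,40],"twist": [0,0,0.2]},
  {"fingers": 230,"slide": [-1,-4,55],"twist": [0,0,0.2]},
  {"fingers": 230,"slide": [-1,-4,65],"twist": [0,0,0.2]},
])

```text
t: 13.65
position: [0.5081, 0.2222, 0.3152]
orientation: [-1.941, 1.491, -0.618]
wrist_force: [-0.6, 0.1, -3.4]
gripper_width: 0.0263
```

```bash
python3 - <<'E'
from tinlane import *
from workcell import get_image
s=now();print("tcp lane",L(s['position']).round(4))
for n in("scene","top"):
    p,d_=get_image(n);np.savez(f"pics/{n}10.npz",p=p,d=d_)
crop("scene",10,350,490,70,210,5,"pics/s10.png")
crop("top",10,180,280,140,240,7,"pics/t10.png")
fit("top",10,180,240,180,225);fit("scene",10,385,435,120,165)
go(lane(-.33,0,.0245),rot(15,45,False))
E
```

```text
t 13.65 p [0.5081 0.2222 0.3152] z az/lean 15.0 45.1 x yaw -75.1 xz -0.0 q [ 0.345 -0.582  2.233 -0.091  0.708  1.7  ] F [-0.6  0.1 -3.4] w 0.0263
tcp lane [-0.3722 -0.0004  0.0261]
top 556 c [-0.3648 -0.0038  0.0432] normal [-0.08   0.003  0.997] x [-0.4744 -0.2492] y [-0.0548 -0.0033  0.0457]
scene 491 c [-0.3146 -0.001   0.05  ] normal [-0.004 -0.015  1.   ] x [-0.3573 -0.2728] y [-0.0314 -0.0011  0.0316]
slide [-0.4  0.5 42. ] twist [ 0.03 -0.02 -0.04] | dist 42.0 ang 0.0
```

View pics/t10.png

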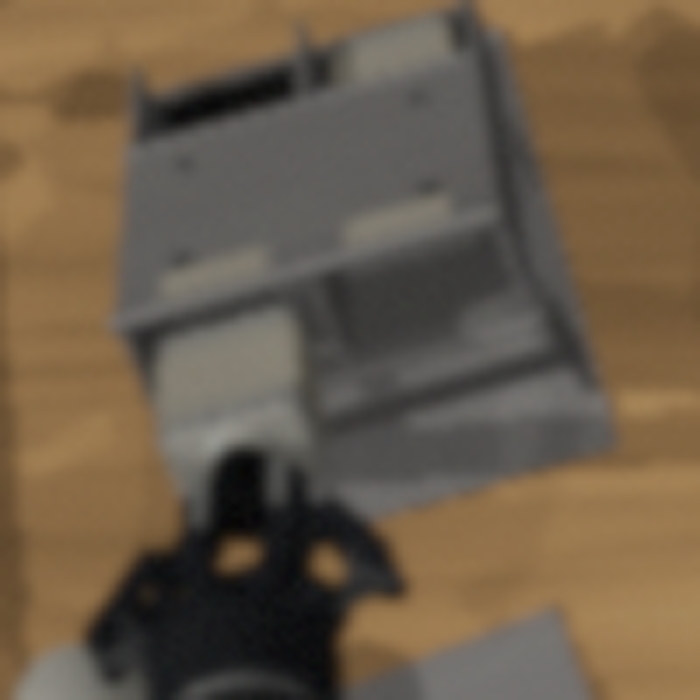

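View pics/s10.png

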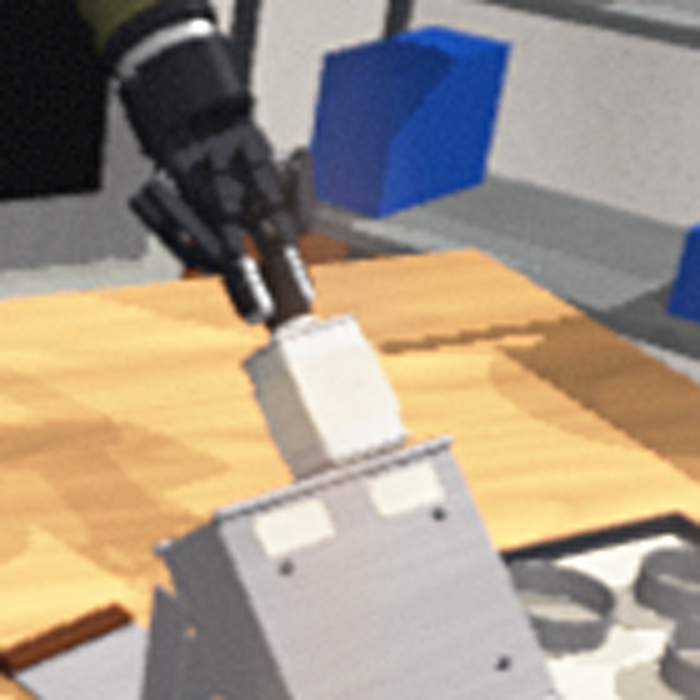

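```bash
python3 - <<'E'
from tinlane import *
fit("top",10,203,223,187,199,xr=(-.36,-.27));fit("scene",10,408,430,136,158)
fit("top",9,203,223,200,213);
# cover in scene and top
for n,k,b in(("scene",10,(395,450,172,205)),("top",10,(200,248,155,175))):
    _,dd=load(n,k);q=L(cloud(n,dd))[b[2]:b[3],b[0]:b[1]].reshape(-1,3);print(n,"cover n",np.percentile(q[:,2],[10,50,90]).round(4))
E
```

```text
top 232 c [-0.3162 -0.0016  0.048 ] normal [ 0.001 -0.008  1.   ] x [-0.3537 -0.2785] y [-0.0314 -0.0025  0.03  ]
scene 387 c [-0.3155 -0.0004  0.0501] normal [ 0.    -0.011  1.   ] x [-0.3509 -0.2806] y [-0.0314 -0.0008  0.0318]
top 254 c [-3.829e-01 -1.000e-04  4.280e-02] normal [ 0.01 -0.02  1.  ] x [-0.4205 -0.3434] y [-0.0289 -0.0009  0.0296]
scene cover n [0.0546 0.0575 0.0596]
top cover n [0.0544 0.0568 0.0589]
```

arm_command([
  {"fingers": 230,"slide": [-0.5,2.5,5],"twist": [0,0,0]},
  {"fingers": 230,"slide": [-0.5,2.5,22],"twist": [0,0,0]},
  {"fingers": 230,"slide": [-0.5,2.5,40],"twist": [0,0,0]},
  {"fingers": 230,"slide": [-0.5,2.5,55],"twist": [0,0,0]},
  {"fingers": 230,"slide": [-0.5,2.5,65],"twist": [0,0,0]},
])

```text
t: 14.25
position: [0.5505, 0.2341, 0.2663]
orientation: [-1.942, 1.492, -0.617]
wrist_force: [-0.3, -0.2, -3.9]
gripper_width: 0.026
```

```bash
python3 - <<'E'
from tinlane import *
s=now();print("tcp lane",L(s['position']).round(4))
E
```

```text
t 14.25 p [0.5505 0.2341 0.2663] z az/lean 15.0 45.0 x yaw -75.0 xz -0.0 q [ 0.337 -0.425  2.214 -0.099  0.572  1.708] F [-0.3 -0.2 -3.9] w 0.026
tcp lane [-3.065e-01  1.000e-04  2.260e-02]
```

arm_command([
  {"fingers": 230,"slide": [0,0,10],"twist": [0,0,0]},
  {"fingers": 230,"slide": [0,0,20],"twist": [0,0,0]},
  {"fingers": 230,"slide": [0,0,30],"twist": [0,0,0]},
  {"fingers": 230,"slide": [0,0,40],"twist": [0,0,0]},
], grip_force=100)

```text
t: 14.65
position: [0.5776, 0.2413, 0.237]
orientation: [-1.944, 1.493, -0.616]
wrist_force: [-2.3, -0.9, -3.0]
gripper_width: 0.0256
```

```bash
python3 - <<'E'
from tinlane import *
from workcell import get_image
s=now();print("tcp lane",L(s['position']).round(4))
for n in("scene","top"):
    p,d_=get_image(n);np.savez(f"pics/{n}11.npz",p=p,d=d_)
crop("scene",11,350,490,90,280,3.1,"pics/s11.png")
crop("top",11,180,280,140,240,7,"pics/t11.png")
E
```

```text
t 14.65 p [0.5776 0.2413 0.237 ] z az/lean 15.0 44.8 x yaw -75.0 xz 0.0 q [ 0.332 -0.321  2.189 -0.106  0.494  1.715] F [-2.3 -0.9 -3. ] w 0.0256
tcp lane [-2.659e-01  1.000e-04  2.180e-02]
```

View pics/t11.png

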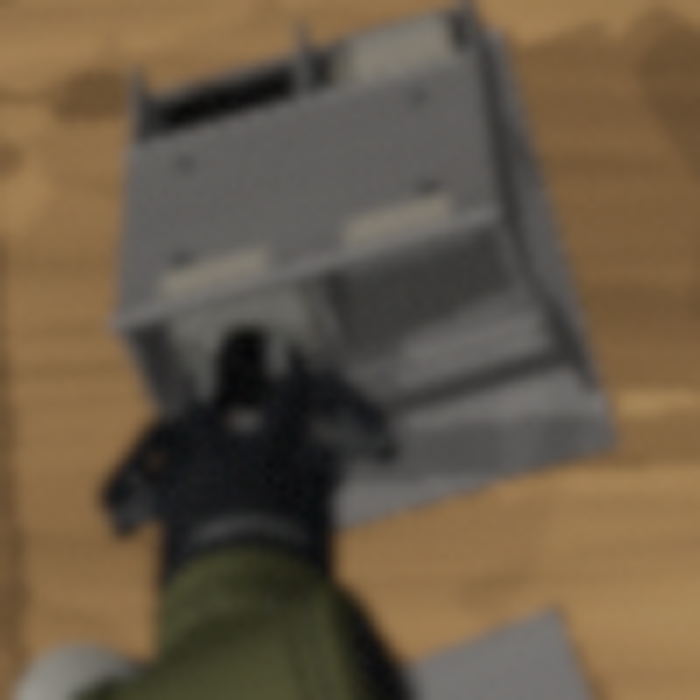

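View pics/s11.png

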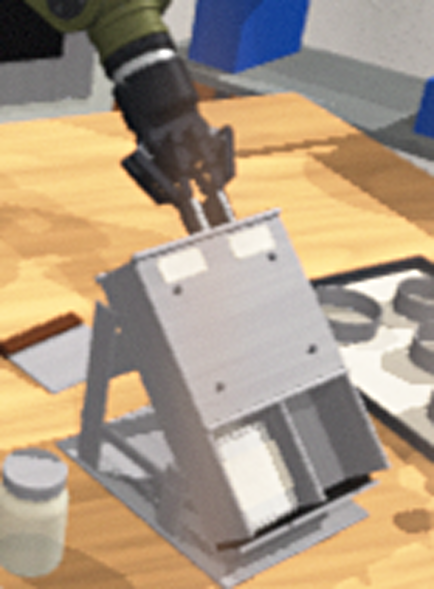

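arm_command([
  {"fingers": 230,"slide": [0,0,8],"twist": [0,0,0]},
  {"fingers": 230,"slide": [0,0,16],"twist": [0,0,0]},
  {"fingers": 230,"slide": [0,0,24],"twist": [0,0,0]},
  {"fingers": 230,"slide": [0,1,26],"twist": [0,0,0]},
  {"fingers": 230,"slide": [0,1,26],"twist": [0,0,0]},
])

```text
t: 15.25
position: [0.5943, 0.2456, 0.2155]
orientation: [-1.946, 1.495, -0.614]
wrist_force: [-0.6, 0.5, -4.4]
gripper_width: 0.026
```

```bash
python3 - <<'E'
from tinlane import *
s=now();print("tcp lane",L(s['position']).round(4))
E
```

```text
t 15.25 p [0.5943 0.2456 0.2155] z az/lean 14.9 44.6 x yaw -75.1 xz 0.0 q [ 0.329 -0.252  2.172 -0.112  0.446  1.72 ] F [-0.6  0.5 -4.4] w 0.026
tcp lane [-2.385e-01 -1.000e-04  1.870e-02]
```

arm_command([
  {"fingers": 190,"slide": [0,0,0],"twist": [0,0,0]},
  {"fingers": 135,"slide": [0,0,0],"twist": [0,0,0]},
  {"fingers": 135,"slide": [0,0,0],"twist": [0,0,0]},
  {"fingers": 135,"slide": [0,0,0],"twist": [0,0,0]},
  {"fingers": 135,"slide": [0,0,0],"twist": [0,0,0]},
], grip_force=20)

```text
t: 15.75
position: [0.595, 0.2459, 0.2172]
orientation: [-1.944, 1.493, -0.616]
wrist_force: [-0.4, -0.1, 0.5]
gripper_width: 0.04
```

```bash
python3 - <<'E'
from tinlane import *
from workcell import get_image
s=now();print("tcp lane",L(s['position']).round(4))
for n in("scene","top"):
    p,d_=get_image(n);np.savez(f"pics/{n}12.npz",p=p,d=d_)
crop("scene",12,380,480,150,270,6,"pics/s12.png")
crop("top",12,180,280,140,240,6,"pics/t12.png")
E
```

```text
t 15.75 p [0.595  0.2459 0.2172] z az/lean 14.9 44.8 x yaw -75.1 xz 0.0 q [ 0.329 -0.253  2.171 -0.112  0.445  1.72 ] F [-0.4 -0.1  0.5] w 0.04
tcp lane [-0.2392 -0.      0.0205]
```

View pics/t12.png

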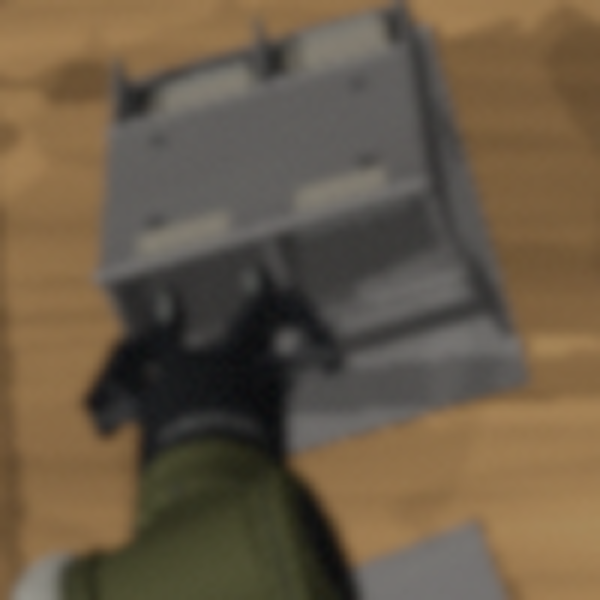

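View pics/s12.png

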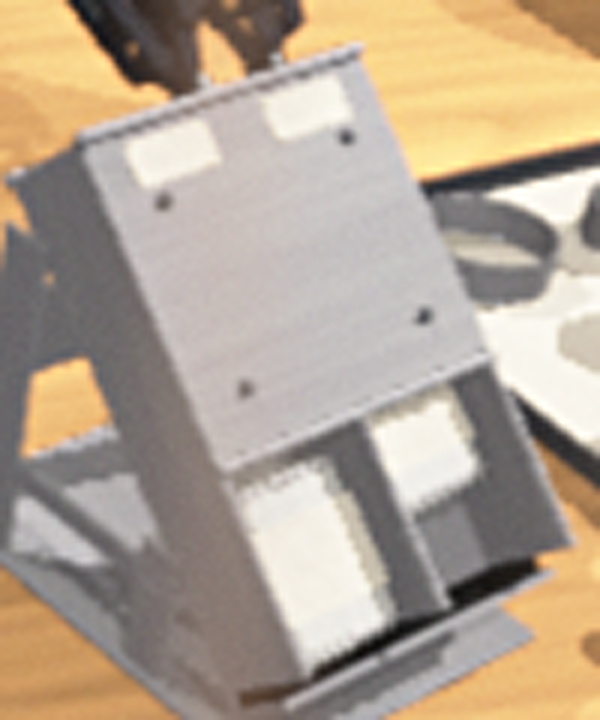

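Released; the tin is sliding down (visible at about (430,440), in the left lane). Now withdraw the hand up the slope.

arm_command([
  {"fingers": 135,"slide": [0,0,-20],"twist": [0,0,0]},
  {"fingers": 135,"slide": [0,0,-60],"twist": [0,0,0]},
  {"fingers": 135,"slide": [0,0,-100],"twist": [0,0,0]},
  {"fingers": 135,"slide": [0,0,-140],"twist": [0,0,0]},
  {"fingers": 135,"slide": [0,0,-140],"twist": [0,0,0]},
])

```text
t: 16.35
position: [0.4994, 0.2207, 0.324]
orientation: [-1.935, 1.486, -0.622]
wrist_force: [0.9, -0.6, 1.5]
gripper_width: 0.04
```

```bash
python3 - <<'E'
from tinlane import *
from workcell import get_image
s=now();print("tcp lane",L(s['position']).round(4))
for n in("scene","top"):
    p,d_=get_image(n);np.savez(f"pics/{n}13.npz",p=p,d=d_)
crop("scene",13,380,480,150,270,6,"pics/s13.png")
crop("top",13,180,280,140,240,6,"pics/t13.png")
E
```

```text
t 16.35 p [0.4994 0.2207 0.324 ] z az/lean 15.0 45.5 x yaw -75.0 xz -0.001 q [ 0.349 -0.614  2.24  -0.093  0.727  1.702] F [ 0.9 -0.6  1.5] w 0.04
tcp lane [-0.3846  0.0005  0.0261]
```

View pics/s13.png

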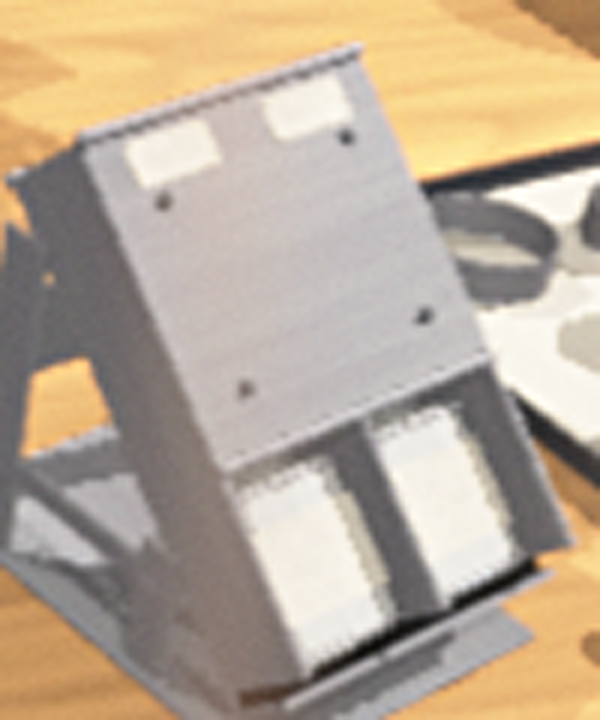

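View pics/t13.png

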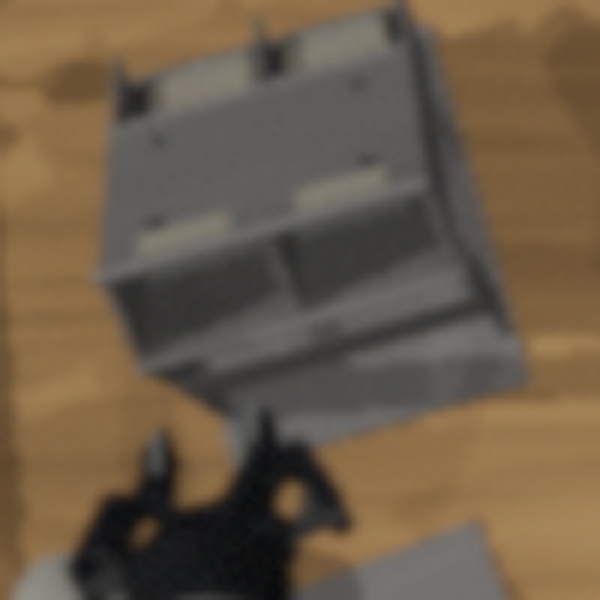

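arm_command([
  {"fingers": 135,"slide": [0,0,-30],"twist": [0,0,0]},
  {"fingers": 135,"slide": [0,-10,-50],"twist": [0,0,0]},
  {"fingers": 135,"slide": [0,-10,-50],"twist": [0,0,0]},
  {"fingers": 135,"slide": [0,-10,-50],"twist": [0,0,0]},
  {"fingers": 135,"slide": [0,-10,-50],"twist": [0,0,0]},
])

```text
t: 16.95
position: [0.4722, 0.213, 0.357]
orientation: [-1.946, 1.495, -0.614]
wrist_force: [-0.8, 0.1, 0.1]
gripper_width: 0.0403
```

```bash
python3 - <<'E'
from tinlane import *
from workcell import get_image
s=now()
for n in("scene","top"):
    p,d_=get_image(n);np.savez(f"pics/{n}14.npz",p=p,d=d_)
    cv2.imwrite(f"pics/{n}14.png",p[:,:,::-1])
_,dd=load("scene",14);Q=L(cloud("scene",dd));W=Q[205:270,400:480].reshape(-1,3)
for yc,nm in((0,"left"),(-.088,"right")):
    e=W[(abs(W[:,1]-yc)<.03)&(W[:,0]>-.1)&(W[:,2]>.03)&(W[:,2]<.06)];print(nm,len(e),e.mean(0).round(4),np.percentile(e[:,0],[2,98]).round(4),np.percentile(e[:,1],[2,98]).round(4))
_,dd=load("top",14);Q=L(cloud("top",dd))[150:215,190:265].reshape(-1,3)
_,d0=load("top",0);Q0=L(cloud("top",d0))[150:215,190:265].reshape(-1,3)
for yc,nm in((0,"left"),(-.088,"right")):
  for A,t in((Q,"now"),(Q0,"start")):
    e=A[(abs(A[:,1]-yc)<.03)&(A[:,0]>-.265)&(A[:,0]<-.15)&(A[:,2]>-.01)&(A[:,2]<.045)];print(nm,t,len(e),"x max",np.percentile(e[:,0],[90,98,100]).round(4),"n",np.percentile(e[:,2],[50,98]).round(4))
E
```

```text
t 16.95 p [0.4722 0.213  0.357 ] z az/lean 14.9 44.7 x yaw -75.1 xz 0.0 q [ 0.356 -0.697  2.227 -0.09   0.836  1.699] F [-0.8  0.1  0.1] w 0.0403
left 478 [-0.0413  0.0028  0.0404] [-0.0945  0.0115] [-0.0238  0.0286]
right 587 [-0.0403 -0.0865  0.0401] [-0.0922  0.0122] [-0.1135 -0.059 ]
left now 266 x max [-0.1887 -0.1852 -0.1794] n [-0.0002  0.0105]
left start 270 x max [-0.1888 -0.1856 -0.1821] n [0.0001 0.0109]
right now 270 x max [-0.1888 -0.1842 -0.1821] n [-0.0001  0.0109]
right start 263 x max [-0.1888 -0.1839 -0.1811] n [-0.0001  0.0107]
```

View pics/top14.png

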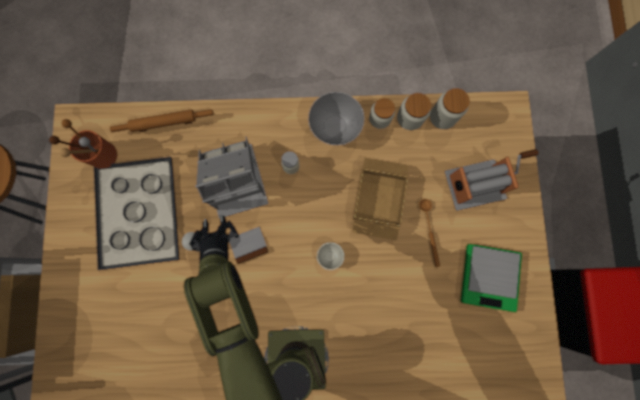

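View pics/scene14.png

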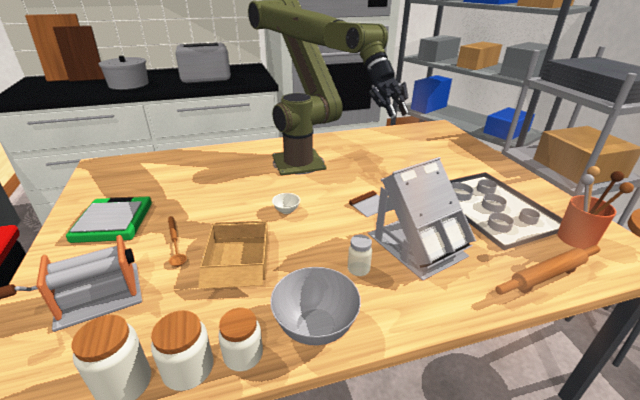

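```bash
python3 -c "
from workcell import workorder;print(workorder.finish_job())"
```

```text
the job is handed in; nothing more can be done
None
```

The oil tin is loaded in the dispenser's empty left lane and the job is handed in; the hand-in gives no verdict. I lifted the tin out of the box by its body and stood it upright on the clear bench. I then regripped it by the cap, tilted it 45° and pushed it base first through the flap. I let go with the base about 50 mm past the flap and withdrew the hand. The robot's clock read about 17 s of the 72 s allowed.

**Last checks:**
- **Tin:** it lies flat, with its upper face 40 mm above the lane floor. It sits at the same distance down the slope as the neighbouring tin, to within 1–2 mm, so its base is at the stop. It looked the same in pictures taken 0.6 s apart.
- **Flap:** the depth profile in the throat matches the one taken at the start, so the flap reads as shut.
- **Other things on the bench:** dish, jar, scraper and spoon are where they were in the before and after pictures. The shaker is partly hidden by the hand in the last top view, but what shows of it is in the same place.
- **Robot:** it touched nothing at the end, with wrist force near 0.

**Small disagreements:**
- The cap grip read 26 mm wide where 28 mm was expected, but the grip held.
- The two cameras differed by about 2 mm on the tin's height in the lane.
- I did not measure the flap angle while the tin passed under it. I only inferred that it was held open from the hand position and the push force dropping away.

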